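# Stack the solder reels into a pyramid in the bench tray

## Task

Tidy the four loose small solder reels off the mat into the aluminium reel tray: lay one in the empty trough to complete the bottom row of three, and build the pyramid on it with the rest, two reels saddled in the gaps of the bottom row and one saddled on top of those two. All six reels must lie along the troughs with their ends in line, at rest, and the circuit board, the big reel and the tip cleaner must stay where they are.

Things in the scene. Friction and masses are not known exactly. Their poses are not given: they have to be found in the camera images.
- reel_a_center (a point): Small solder wire reel with dark grey flanges, wound almost full: a cylinder 54 mm in diameter, 46 mm long (flanges 4 mm thick, wire 51 mm in diameter between), 0.28 kg; the six small reels are alike. Point: its centre; x is the reel's axis, either way round (y and z turn as it rolls). At the start it lies on its side on the bench mat, centre 29 mm above the bench.
- reel_b_center (a point): Small solder wire reel with dark grey flanges, wound almost full: a cylinder 54 mm in diameter, 46 mm long (flanges 4 mm thick, wire 51 mm in diameter between), 0.28 kg; the six small reels are alike. Point: its centre; x is the reel's axis, either way round (y and z turn as it rolls). At the start it lies on its side on the bench mat, centre 29 mm above the bench.
- reel_c_center (a point): Small solder wire reel with dark grey flanges, wound almost full: a cylinder 54 mm in diameter, 46 mm long (flanges 4 mm thick, wire 51 mm in diameter between), 0.28 kg; the six small reels are alike. Point: its centre; x is the reel's axis, either way round (y and z turn as it rolls). At the start it lies on its side on the bench mat, centre 29 mm above the bench.
- reel_d_center (a point): Small solder wire reel with dark grey flanges, wound almost full: a cylinder 54 mm in diameter, 46 mm long (flanges 4 mm thick, wire 51 mm in diameter between), 0.28 kg; the six small reels are alike. Point: its centre; x is the reel's axis, either way round (y and z turn as it rolls). At the start it lies on its side on the bench mat, centre 29 mm above the bench.
- reel_e_center (a point): Small solder wire reel with dark grey flanges, wound almost full: a cylinder 54 mm in diameter, 46 mm long (flanges 4 mm thick, wire 51 mm in diameter between), 0.28 kg; the six small reels are alike. Point: its centre; x is the reel's axis, either way round (y and z turn as it rolls). At the start it already lies in the tray's bottom row, in the middle trough.
- reel_f_center (a point): Small solder wire reel with dark grey flanges, wound almost full: a cylinder 54 mm in diameter, 46 mm long (flanges 4 mm thick, wire 51 mm in diameter between), 0.28 kg; the six small reels are alike. Point: its centre; x is the reel's axis, either way round (y and z turn as it rolls). At the start it already lies in the tray's bottom row, in the right-hand (-y) trough.
- tray: Folded aluminium reel tray, 60 x 182 mm, fixed; origin under its middle on the bench. x runs along its three V troughs (open at both ends), y along the row: troughs at y = +56 (left, empty), 0 and -56 mm. Trough bottoms 3 mm, ridges 17 mm, the two end cheeks (y = +-89.5) 32 mm above the bench. Stands left or right of the mat. A reel rests on a trough's sloping sides, 2 mm from its neighbours.
- seat_bottom_left (a point): Where the centre of the reel in the left trough of the bottom row (empty at the start) belongs. Fixed to the tray; x along the troughs (the reel's axis must lie along it), y along the row to the left, z up. At tray x 0, y +56, height 31.7 mm above the bench.
- seat_bottom_mid (a point): Where the centre of the reel in the middle trough of the bottom row belongs. Fixed to the tray; x along the troughs (the reel's axis must lie along it), y along the row to the left, z up. At tray x 0, y 0, height 31.7 mm.
- seat_bottom_right (a point): Where the centre of the reel in the right trough of the bottom row belongs. Fixed to the tray; x along the troughs (the reel's axis must lie along it), y along the row to the left, z up. At tray x 0, y -56, height 31.7 mm.
- seat_second_left (a point): Where the centre of the reel in the left gap on the second layer, saddled between the left and middle bottom reels belongs. Fixed to the tray; x along the troughs (the reel's axis must lie along it), y along the row to the left, z up. At tray x 0, y +28, height 77.9 mm (46.2 mm above the row below).
- seat_second_right (a point): Where the centre of the reel in the right gap on the second layer, saddled between the middle and right bottom reels belongs. Fixed to the tray; x along the troughs (the reel's axis must lie along it), y along the row to the left, z up. At tray x 0, y -28, height 77.9 mm.
- seat_top (a point): Where the centre of the reel in the top of the pyramid, saddled between the two reels of the second layer belongs. Fixed to the tray; x along the troughs (the reel's axis must lie along it), y along the row to the left, z up. At tray x 0, y 0, height 124.1 mm.
- mat: Thin grey-blue rubber bench mat, 330 x 320 x 2 mm, fixed; origin under its middle. The four loose small reels lie on it.
- board: Bystander, to be left alone: green circuit board with pale green terminal blocks, 75 x 110 mm, about 19 mm high, on the bench beyond the mat and tray; origin under its middle.
- big_reel: Bystander, to be left alone: larger, part-used black reel standing upright on its flange, 76 mm in diameter, 58 mm high; origin under its middle.
- tip_cleaner: Bystander, to be left alone: squat black pot filled with brass wool, 72 mm in diameter, about 48 mm high; origin under its middle.

How it is judged:
By the outcome, as a careful person would: the job done as asked, in the order asked, and still so for the second after the job is handed in, with the robot touching nothing.
It also fails if it takes over 72 s, if anything falls off the work surface, if the arm or the gripper's body presses on something with over 40 N, if the wrist force passes 120 N, or if a joint passes its speed limit or range.

## Robot

A 7-joint arm with a two-finger parallel gripper is mounted at the origin on the work surface. World frame = base frame: x ahead of the robot, y to its left, z up, the work surface at z = 0. Lengths are in m, angles in degrees, forces in N, time in s.
With the tool pointing down it reaches from about 0.425 to 0.875 m from the base axis. Payload 4.7 kg.
Tool frame: the origin (TCP) lies between the finger pads; the fingertips stand 14 mm ahead of it and the grasp point (between the pads) lies 5 mm behind it (env.tip_reach is the distance from the TCP to the fingertips, in m); z points along the fingers, y is the direction in which the jaws open and shut (so a half turn about z gives the same grasp; the last joint's range is limited). The gripper opens to 87 mm and grips with 3 to 60 N. Pads are 19 mm wide; open, the fingers measure 117 mm over their backs; the gripper's body (75 mm by 190 mm) begins 51 mm behind the grasp point.
Start: joints at [69.448, 18.392, -4.016, 83.108, 1.295, 78.541, -3.26], TCP at [0.237, -0.605, 0.237] pointing down, gripper open.
Joint ranges: [-163.93, 163.93], [-17.29, 119.83], [-79.2, 71.16], [3.27, 140.29], [-89.18, 269.18], [5.43, 117.66], [-154.24, 154.24]. Speed limits (degrees/s): [147.25, 147.25, 180, 180, 180, 180, 180].

## Interface

Orientations are given as [roll, pitch, yaw] about the fixed x, y, z axes, in that order (R = Rz(yaw) Ry(pitch) Rx(roll)).
In Python, from cell import env gives the robot as it stands. The module is installed in compiled form; this text tells all that it offers.
- The arm moves only by the shell command python3 -m pendant 'ROWS' [FORCE]. ROWS is JSON, a list of rows, each an object of numbers: "rx", "ry", "rz": the turn, a rotation vector about the tool's x, y, z in degrees; "tx", "ty", "tz": the shift along the tool's x, y, z in mm; "jaw": the finger opening in mm, from 0 to 87. In form: [{"rx": .., "ry": .., "rz": .., "tx": .., "ty": .., "tz": .., "jaw": ..}, ...]. A call has 1 to 20 rows; each row shifts and turns the commanded pose from where the row before left it, along the tool's axes as they then stand; what a row does not reach is not made up. A row lasts 1/12 s, in which the tool goes at most 41.7 mm and 7.16 degrees, less where a joint would pass 70% of its speed; a pose out of reach is approached as far as the arm can. A call with a gripper value outside its range is refused whole. The fingers move at their own pace and stop on an object; FORCE is the grip in N (left out, the last holds). Time passes only in rows, so rows that do not move let the fingers close. It gives the time, the measured TCP pose, the force and the opening at its end, in the units of the state.
- env.get_obs(): the state, without advancing time (a new reading comes with each control period).
- env.read_camera(name): name is "scene" or "side" or "wrist"; returns a dict with "img" (384x512x3 uint8, red, green, blue), "range_z" (384x512 float32, m along the optical axis (not along the pixel's ray), 0 where there is no reading), "vertical_fov" (degrees; the focal length in pixels is half the picture's height over the tangent of half this angle, whatever the lens; pixels are square), "cx", "cy" (the principal point, pixels), "world_to_cam" (4x4, takes a point from world to camera coordinates). Camera axes: x right, y up, looking along -z (the intrinsics and any distortion apply to the point x, -y, -z); pixel columns grow to the right and rows downward; lengths in m; the calibration is good to about 2 mm. The wrist camera is an equidistant fisheye: a pixel r from the principal point sees the ray r / f radians off the axis. A picture is of the moment at which its call begins.
- env.sign_off(): hands the job in, once; it reports no verdict.
The state is a dict: "time_s": time; "qpos": joint angles; "joint_velocities": joint speeds; "effort": joint torques, N m; "tool_pos": TCP position; "tool_rot": TCP orientation; "force": force on the tool from outside, world axes, zero at the start; "wrist_torque": the same for the moment, N m; "grip_width": finger opening in m.
Only numpy, scipy, OpenCV 4.12 (cv2) and the standard library are available. Lean on these libraries where they do the work, as an engineer would, in place of code of your own. Each camera call takes 0.05 s, during which the arm holds its last target.

## Working session

There is one attempt and no reset: what is moved stays moved. The work goes in short steps, Python scripts to look and compute and a shell command to move; the robot and the scene stay as the last step left them, time stands still between calls to the robot, and variables do not carry over. Pictures are saved under pics/ and viewed, and the job is handed in when it is done.

```bash
ls; mkdir -p pics; python3 - <<'E'
from cell import env
import cv2
o=env.get_obs();print({k:o[k] for k in o})
print(env.tip_reach)
for n in("scene","side","wrist"):
    c=env.read_camera(n);cv2.imwrite(f"pics/{n}0.png",c["img"][:,:,::-1]);print(n,c["vertical_fov"],c["cx"],c["cy"],c["world_to_cam"].round(3).tolist())
E
```

```text
pics
{'time_s': 0.0, 'qpos': array([69.44880267, 18.4399603 , -4.01349728, 83.17549505,  1.29582743,
       78.54237415, -3.26073393]), 'joint_velocities': array([-0.0291811 ,  0.00377652, -0.04995794, -0.05785225, -0.09221364,
        0.04695865,  0.04403145]), 'effort': array([-2.42066799e-04, -4.91288888e+01, -4.04183641e-01, -3.12529814e+01,
       -6.39472157e-02,  4.35701001e-02,  1.78564374e-04]), 'tool_pos': array([ 0.23646801, -0.6048792 ,  0.23544583]), 'tool_rot': array([-1.79887455e+02,  7.32596649e-03,  2.13584682e+01]), 'force': array([-0.22052459,  0.85192549,  0.36250158]), 'wrist_torque': array([ 0.02633601, -0.02569762, -0.01148184]), 'grip_width': 0.08686826626658552}
0.014
scene 48.34894966323438 256.3727261031782 192.36754799684599 [[0.632, 0.775, -0.005, -0.406], [-0.554, 0.456, 0.697, 0.282], [0.542, -0.438, 0.717, -1.386], [0.0, 0.0, 0.0, 1.0]]
side 56.74557953212094 256.160974747049 188.15197681608137 [[-0.736, -0.677, -0.007, 0.481], [0.512, -0.562, 0.649, -0.392], [-0.444, 0.474, 0.761, -0.586], [0.0, 0.0, 0.0, 1.0]]
wrist 65.70646984690485 254.9420252999424 190.95113337854832 [[0.363, -0.932, -0.003, -0.648], [0.889, 0.348, -0.299, 0.035], [0.279, 0.106, 0.954, -0.393], [0.0, 0.0, 0.0, 1.0]]
```

View pics/scene0.png

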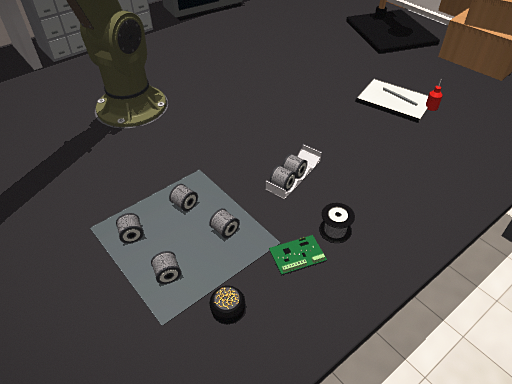

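View pics/side0.png

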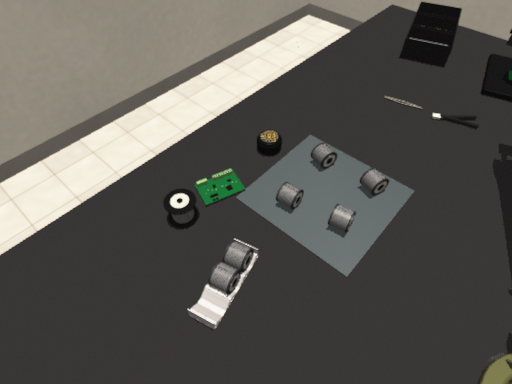

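View pics/wrist0.png

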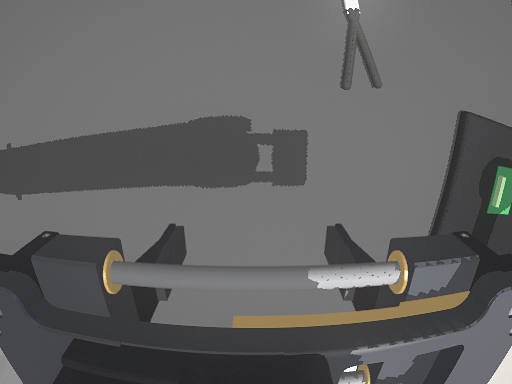

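```bash
cat > h.py <<'E'
from cell import env
import numpy as np, cv2
from scipy.optimize import least_squares
def cloud(n,c=None):
    c=c or env.read_camera(n); f=192/np.tan(np.radians(c["vertical_fov"]/2))
    v,u=np.mgrid[0:384,0:512]; x=(u-c["cx"])/f; y=(v-c["cy"])/f; z=c["range_z"]
    if n=="wrist":
        r=np.hypot(x,y)+1e-9; k=np.tan(np.minimum(r,1.4))/r; x=x*k;y=y*k
    P=np.stack([x*z,-y*z,-z,np.ones_like(z)],-1); W=P@np.linalg.inv(c["world_to_cam"]).T
    W=W[...,:3]; W[z<=0]=np.nan
    return W,c["img"]
def ortho(W,img,x0,x1,y0,y1,s=1000,zmin=-.05):
    # image: up=+x, left=+y
    H=int((x1-x0)*s);Wd=int((y1-y0)*s); o=np.zeros((H,Wd,3),np.uint8); hz=np.full((H,Wd),np.nan)
    p=W.reshape(-1,3); c=img.reshape(-1,3); m=np.isfinite(p[:,2]); p=p[m];c=c[m]
    i=((x1-p[:,0])*s).astype(int); j=((y1-p[:,1])*s).astype(int)
    k=(i>=0)&(i<H)&(j>=0)&(j<Wd); i,j,p,c=i[k],j[k],p[k],c[k]
    a=np.argsort(p[:,2]); o[i[a],j[a]]=c[a]; hz[i[a],j[a]]=p[a,2]
    return o,hz
E
python3 - <<'E'
from h import *
for n in("scene","side"):
    W,img=cloud(n); z=W[...,2]; print(n,np.nanmedian(z))
    o,hz=ortho(W,img,.25,.85,-.4,.4,500)
    o=cv2.dilate(o,np.ones((2,2)));o=cv2.resize(o,(800,600),interpolation=cv2.INTER_NEAREST)
    cv2.imwrite(f"pics/o_{n}.png",o[:,:,::-1])
    m=((z>.012)&(z<.1)).astype(np.uint8); m[~((W[...,0]>.2)&(W[...,0]<1)&(abs(W[...,1])<.5))]=0
    q,l,st,ce=cv2.connectedComponentsWithStats(m)
    for k in range(1,q):
        if st[k,4]>60: p=W[l==k]; print(st[k,:2]+st[k,2:4]//2,st[k,4],p.mean(0).round(3),p.min(0).round(3),p.max(0).round(3))
E
```

```text
scene -0.0005637699562148768
[311 153] 178 [0.553 0.268 0.02 ] [0.522 0.249 0.012] [0.584 0.283 0.034]
[288 175] 955 [0.591 0.143 0.04 ] [0.55  0.091 0.012] [0.625 0.222 0.059]
[183 197] 510 [ 0.49  -0.107  0.041] [ 0.454 -0.133  0.012] [ 0.51  -0.072  0.057]
[338 220] 823 [0.782 0.125 0.051] [0.74  0.091 0.012] [0.816 0.168 0.061]
[224 223] 559 [ 0.621 -0.079  0.042] [ 0.588 -0.103  0.012] [ 0.64  -0.044  0.057]
[130 228] 605 [ 0.494 -0.255  0.041] [ 0.457 -0.284  0.012] [ 0.515 -0.221  0.057]
[166 267] 703 [ 0.641 -0.246  0.043] [ 0.603 -0.274  0.012] [ 0.664 -0.212  0.057]
[318 258] 61 [0.817 0.034 0.017] [0.808 0.021 0.012] [0.826 0.049 0.021]
[294 265] 120 [ 0.798 -0.021  0.017] [ 0.785 -0.048  0.012] [0.81  0.006 0.021]
[227 304] 1011 [ 0.791 -0.196  0.038] [ 0.753 -0.226  0.012] [ 0.819 -0.157  0.05 ]
side 0.0003857303868742834
[269 142] 480 [ 0.772 -0.181  0.037] [ 0.745 -0.223  0.012] [ 0.81  -0.155  0.051]
[324 155] 432 [ 0.627 -0.234  0.042] [ 0.601 -0.27   0.012] [ 0.66  -0.212  0.059]
[222 175] 93 [ 0.794 -0.019  0.018] [ 0.781 -0.048  0.012] [0.808 0.007 0.023]
[374 182] 492 [ 0.481 -0.242  0.042] [ 0.454 -0.277  0.012] [ 0.513 -0.22   0.059]
[290 196] 491 [ 0.606 -0.065  0.044] [ 0.585 -0.101  0.012] [ 0.635 -0.044  0.058]
[180 205] 821 [0.772 0.132 0.053] [0.739 0.092 0.012] [0.816 0.168 0.063]
[342 218] 492 [ 0.476 -0.092  0.045] [ 0.452 -0.131  0.013] [ 0.504 -0.072  0.058]
[231 272] 1735 [0.571 0.168 0.042] [0.533 0.09  0.012] [0.622 0.229 0.061]
[203 317] 265 [0.548 0.266 0.02 ] [0.52  0.249 0.012] [0.58  0.28  0.034]
```

View pics/o_scene.png

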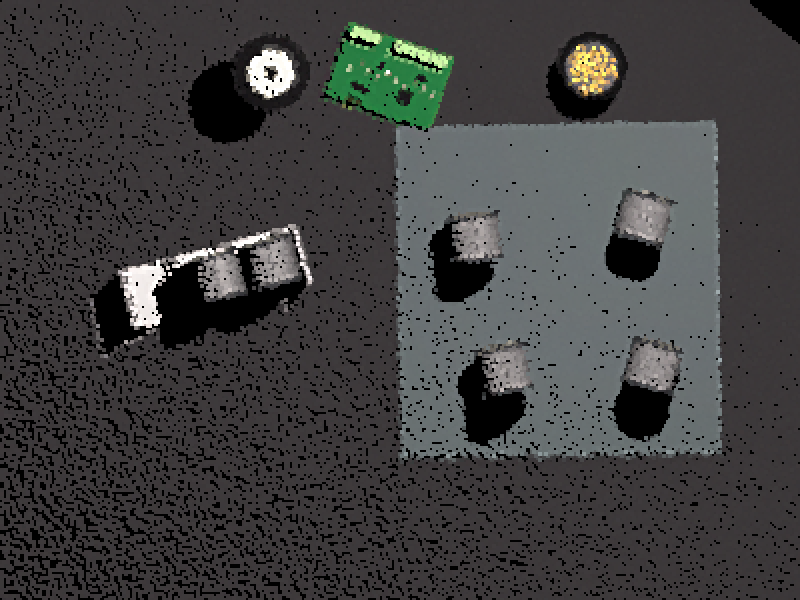

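View pics/o_side.png

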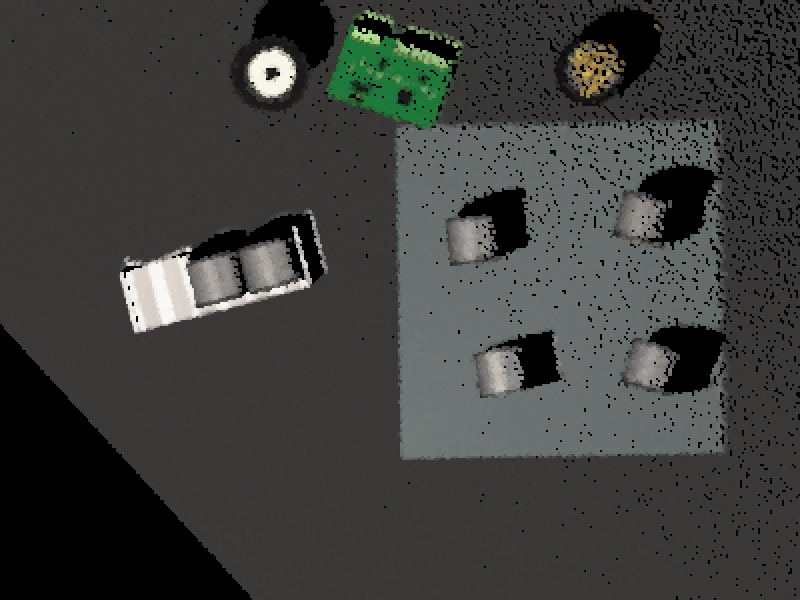

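```bash
cat >> h.py <<'E'
def fitreel(p,x0,z0,yaw0,free_z=False):
    # p Nx3 points near; capped-cylinder surface residual
    def res(q):
        ca,sa=np.cos(q[2]),np.sin(q[2]); d=p-np.array([q[0],q[1],z0+(q[3] if free_z else 0)])
        a=np.abs(d[:,0]*ca+d[:,1]*sa)-.023; r=np.hypot(-d[:,0]*sa+d[:,1]*ca,d[:,2])
        r=np.where(a>-.004,r-.027,r-.0263)
        out=np.hypot(np.maximum(r,0),np.maximum(a,0)); ins=np.minimum(np.maximum(r,a),0)
        return (out+ins)*1e3
    s=least_squares(res,[x0[0],x0[1],yaw0]+([0.] if free_z else []),loss="soft_l1",f_scale=1.,x_scale=[.01,.01,.2]+([.01] if free_z else []))
    return s.x,np.median(abs(res(s.x)))
def pick(W,x0,rad=.04,zlo=.008,zhi=.2):
    p=W.reshape(-1,3); m=np.isfinite(p[:,2])&(np.hypot(p[:,0]-x0[0],p[:,1]-x0[1])<rad)&(p[:,2]>zlo)&(p[:,2]<zhi)
    return p[m]
E
python3 - <<'E'
from h import *
Cs={n:cloud(n)[0] for n in("scene","side")}
G={'1':(.481,-.102),'2':(.612,-.073),'3':(.485,-.253),'4':(.632,-.243)}
for k,g in G.items():
    P=[]
    for n in Cs:
        p=pick(Cs[n],g);P.append(p)
        b=min((fitreel(p,g,.029,a) for a in np.radians([-60,-20,20,60])),key=lambda r:r[1]); print(k,n,b[0][:2].round(4),(np.degrees(b[0][2])%180).round(1),b[1].round(2),len(p))
    p=np.vstack(P)
    b=min((fitreel(p,g,.029,a) for a in np.radians([-60,-20,20,60])),key=lambda r:r[1]); print(k,'both',b[0][:2].round(4),(np.degrees(b[0][2])%180).round(1),b[1].round(2))
for k,g in {'e':(.576,.178),'f':(.592,.126)}.items():
    for n in Cs:
        p=pick(Cs[n],g,.03,.036);b=fitreel(p,g,.0317,np.radians(14),True);print(k,n,b[0].round(4),np.degrees(b[0][2]).round(1),b[1].round(2))
for n in Cs:
    W=Cs[n]; p=W.reshape(-1,3); m=(p[:,2]>.022)&(p[:,2]<.04)&(p[:,0]>.5)&(p[:,0]<.6)&(p[:,1]>.24)&(p[:,1]<.3)
    q=p[m];print(n,'cheekL',len(q),q.mean(0).round(4),q[q[:,0].argmin()].round(4),q[q[:,0].argmax()].round(4))
    m=np.isfinite(p[:,2])&(p[:,0]>.65)&(p[:,0]<.7)&(p[:,1]>-.3)&(p[:,1]<.05);print('mat z',np.median(p[m,2]).round(4))
E
```

```text
1 scene [ 0.4815 -0.1016] 10.6 0.99 524
1 side [ 0.4792 -0.1036] 10.8 0.68 493
1 both [ 0.4813 -0.1027] 11.1 0.98
2 scene [ 0.6131 -0.0726] 6.5 0.85 578
2 side [ 0.611  -0.0746] 6.7 0.7 493
2 both [ 0.6124 -0.0736] 6.9 1.11
3 scene [ 0.4853 -0.2524] 163.9 1.01 623
3 side [ 0.4828 -0.2534] 163.5 0.7 501
3 both [ 0.4842 -0.2533] 163.5 1.08
4 scene [ 0.6335 -0.2433] 165.0 0.85 716
4 side [ 0.631  -0.2444] 164.8 0.68 445
4 both [ 0.6326 -0.244 ] 164.9 1.04
e scene [ 0.5734  0.1862  0.2688 -0.0013] 15.4 1.06
e side [5.719e-01 1.829e-01 1.984e-01 2.000e-04] 11.4 1.1
f scene [ 0.5877  0.1321  0.257  -0.0015] 14.7 0.99
f side [ 0.5854  0.1305  0.2745 -0.    ] 15.7 0.68
scene cheekL 59 [0.5532 0.2717 0.0275] [0.5228 0.2659 0.0279] [0.5803 0.2785 0.0332]
mat z 0.0014
side cheekL 79 [0.5471 0.2717 0.0297] [0.5196 0.2634 0.028 ] [0.5764 0.2783 0.0316]
mat z 0.0027
```

```bash
cat >> h.py <<'E'
def go(x,y,zt,yaw):
    """needed tool-axis deltas for TCP at x,y,zt with tool yaw (deg); zt TCP height"""
    o=env.get_obs(); p=o["tool_pos"]; psi=o["tool_rot"][2]
    d=np.array([x,y,zt])-p; a=np.radians(yaw)
    print("t",round(o["time_s"],2),"pos",p.round(4),"rot",o["tool_rot"].round(2),"F",o["force"].round(1),"jaw",round(o["grip_width"]*1e3,1))
    print(" rz",round(-(((yaw-psi)+180)%360-180),2)," THEN tx %.1f ty %.1f tz %.1f"%((d[0]*np.cos(a)+d[1]*np.sin(a))*1e3,(d[0]*np.sin(a)-d[1]*np.cos(a))*1e3,-d[2]*1e3))
E
python3 -m pendant '[{"rz":-6.55,"tz":10},{"rz":-6.55,"tz":10},{"rz":-6.55,"tz":10},{"rz":-6.55,"tz":10},{"rz":-6.55,"tz":10},{"rz":-6.55,"tz":10},{"rz":-6.55,"tz":10},{"rz":-6.5,"tz":5}]' 25
python3 -c "
from h import *
go(.484,-.253,.15,73.7)"
```

```text
t 0.35 pos [ 0.2367 -0.6053  0.2363] rot [-179.98    0.     21.36] F [ 0.1 -0.9 -0.3] jaw 87.3
 rz -52.34  THEN tx 407.5 ty 138.5 tz 86.3invalid input at $[0]: expected keys rx, ry, rz, tx, ty, tz, jaw
```

```bash

python3 -m pendant '[{"rx":0,"ry":0,"rz":-6.55,"tx":0,"ty":0,"tz":10,"jaw":87},{"rx":0,"ry":0,"rz":-6.55,"tx":0,"ty":0,"tz":10,"jaw":87},{"rx":0,"ry":0,"rz":-6.55,"tx":0,"ty":0,"tz":10,"jaw":87},{"rx":0,"ry":0,"rz":-6.55,"tx":0,"ty":0,"tz":10,"jaw":87},{"rx":0,"ry":0,"rz":-6.55,"tx":0,"ty":0,"tz":10,"jaw":87},{"rx":0,"ry":0,"rz":-6.55,"tx":0,"ty":0,"tz":10,"jaw":87},{"rx":0,"ry":0,"rz":-6.55,"tx":0,"ty":0,"tz":10,"jaw":87},{"rx":0,"ry":0,"rz":-6.5,"tx":0,"ty":0,"tz":5,"jaw":87}]' 25
python3 -c "
from h import *
go(.484,-.253,.15,73.7)"
```

```text
time_s: 1.02
tool_pos: [0.2365, -0.6047, 0.16]
tool_rot: [-179.9, -0.1, 74.0]
force: [-1.1, 0.7, -0.4]
grip_width: 0.0866
t 1.02 pos [ 0.2365 -0.6047  0.16  ] rot [-1.7993e+02 -8.0000e-02  7.4040e+01] F [-1.1  0.7 -0.4] jaw 86.6
 rz 0.34  THEN tx 407.1 ty 138.9 tz 10.0
```

Tracking is good. Now over reel 3.

```bash

python3 -m pendant '[{"rx":0,"ry":0,"rz":0,"tx":20,"ty":7,"tz":1,"jaw":87},{"rx":0,"ry":0,"rz":0,"tx":37,"ty":12.6,"tz":1,"jaw":87},{"rx":0,"ry":0,"rz":0,"tx":37,"ty":12.6,"tz":1,"jaw":87},{"rx":0,"ry":0,"rz":0,"tx":37,"ty":12.6,"tz":1,"jaw":87},{"rx":0,"ry":0,"rz":0,"tx":37,"ty":12.6,"tz":1,"jaw":87},{"rx":0,"ry":0,"rz":0,"tx":37,"ty":12.6,"tz":1,"jaw":87},{"rx":0,"ry":0,"rz":0,"tx":37,"ty":12.6,"tz":1,"jaw":87},{"rx":0,"ry":0,"rz":0,"tx":37,"ty":12.6,"tz":1,"jaw":87},{"rx":0,"ry":0,"rz":0,"tx":37,"ty":12.6,"tz":1,"jaw":87},{"rx":0,"ry":0,"rz":0,"tx":37,"ty":12.6,"tz":1,"jaw":87},{"rx":0,"ry":0,"rz":0,"tx":37,"ty":12.6,"tz":0,"jaw":87},{"rx":0,"ry":0,"rz":0,"tx":17,"ty":5.9,"tz":0,"jaw":87},{"rx":0,"ry":0,"rz":0,"tx":0,"ty":0,"tz":0,"jaw":87}]' 25
python3 - <<'E'
from h import *
go(.484,-.253,.028,73.7)
W,img=cloud("wrist")
cv2.imwrite("pics/w1.png",img[:,:,::-1])
go(.484,-.253,.028,73.7)
p=pick(W,(.484,-.253),.04)
print(len(p),p.mean(0) if len(p) else 0)
for a in (-40,-16,10): 
    b=fitreel(p,(.484,-.253),.029,np.radians(a),False);print(b[0].round(4),np.degrees(b[0][2]).round(1),b[1])
E
```

```text
time_s: 2.1
tool_pos: [0.4876, -0.2477, 0.152]
tool_rot: [179.9, -0.1, 74.2]
force: [0.3, -0.6, -0.8]
grip_width: 0.0874
t 2.1 pos [ 0.4876 -0.2477  0.152 ] rot [ 1.799e+02 -1.400e-01  7.423e+01] F [ 0.3 -0.6 -0.8] jaw 87.4
 rz 0.53  THEN tx -6.1 ty -2.0 tz 124.0
t 2.15 pos [ 0.4858 -0.2509  0.1518] rot [ 1.7996e+02 -3.0000e-02  7.4030e+01] F [-0.3 -0.3  0. ] jaw 87.1
 rz 0.33  THEN tx -2.5 ty -1.1 tz 123.8
2709 [ 0.48630201 -0.24521545  0.04836513]
[ 0.4856 -0.2526 -0.2755] -15.8 1.0306301519792047
[ 0.4845 -0.2523 -0.284 ] -16.3 1.0480050358777775
[ 0.4824 -0.2516 -0.3001] -17.2 1.050450426662658
```

View pics/w1.png

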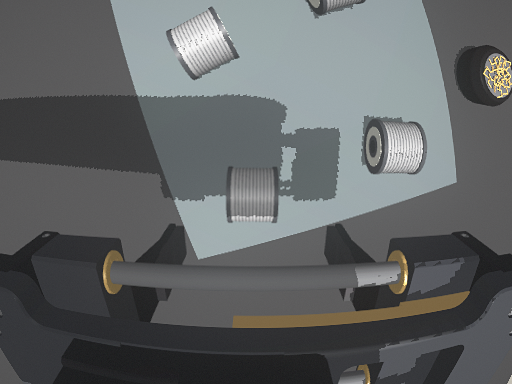

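```bash

python3 -m pendant '[{"rx":0,"ry":0,"rz":0,"tx":0,"ty":0,"tz":30,"jaw":87},{"rx":0,"ry":0,"rz":0,"tx":0,"ty":0,"tz":35,"jaw":87},{"rx":0,"ry":0,"rz":0,"tx":0,"ty":0,"tz":35,"jaw":87},{"rx":0,"ry":0,"rz":0,"tx":0,"ty":0,"tz":20,"jaw":87},{"rx":0,"ry":0,"rz":0,"tx":0,"ty":0,"tz":4,"jaw":87},{"rx":0,"ry":0,"rz":0,"tx":0,"ty":0,"tz":0,"jaw":87}]' 25
python3 - <<'E'
from h import *
go(.4842,-.2527,.027,73.7)
E
```

```text
time_s: 2.65
tool_pos: [0.4823, -0.2546, 0.0262]
tool_rot: [-179.8, -0.0, 73.6]
force: [0.4, -0.8, -0.1]
grip_width: 0.0869
t 2.65 pos [ 0.4823 -0.2546  0.0262] rot [-1.7981e+02 -1.0000e-02  7.3600e+01] F [ 0.4 -0.8 -0.1] jaw 86.9
 rz -0.1  THEN tx 2.3 ty 1.3 tz -0.8
```

```bash

python3 -m pendant '[{"rx":0,"ry":0,"rz":0,"tx":1.5,"ty":1,"tz":0,"jaw":87},{"rx":0,"ry":0,"rz":0,"tx":0,"ty":0,"tz":0,"jaw":87}]' 25
python3 -m pendant '[{"rx":0,"ry":0,"rz":0,"tx":0,"ty":0,"tz":0,"jaw":60},{"rx":0,"ry":0,"rz":0,"tx":0,"ty":0,"tz":0,"jaw":35},{"rx":0,"ry":0,"rz":0,"tx":0,"ty":0,"tz":0,"jaw":35},{"rx":0,"ry":0,"rz":0,"tx":0,"ty":0,"tz":0,"jaw":35}]' 25
```

```text
time_s: 2.82
tool_pos: [0.4871, -0.2535, 0.0295]
tool_rot: [179.8, 0.1, 73.7]
force: [0.8, -0.5, 0.4]
grip_width: 0.087
time_s: 3.15
tool_pos: [0.4859, -0.2527, 0.0281]
tool_rot: [179.9, 0.0, 73.7]
force: [-0.1, 0.2, -0.2]
grip_width: 0.068
```

```bash

python3 -m pendant '[{"rx":0,"ry":0,"rz":0,"tx":0,"ty":0,"tz":0,"jaw":35},{"rx":0,"ry":0,"rz":0,"tx":0,"ty":0,"tz":0,"jaw":35},{"rx":0,"ry":0,"rz":0,"tx":0,"ty":0,"tz":0,"jaw":35},{"rx":0,"ry":0,"rz":0,"tx":0,"ty":0,"tz":0,"jaw":35},{"rx":0,"ry":0,"rz":0,"tx":0,"ty":0,"tz":0,"jaw":35}]' 25
```

```text
time_s: 3.57
tool_pos: [0.485, -0.2524, 0.0274]
tool_rot: [-179.9, 0.0, 73.7]
force: [-3.2, 0.4, 3.3]
grip_width: 0.0459
```

```bash

python3 -m pendant '[{"rx":0,"ry":0,"rz":0,"tx":0,"ty":0,"tz":-20,"jaw":35},{"rx":0,"ry":0,"rz":-6.2,"tx":0,"ty":0,"tz":-25,"jaw":35},{"rx":0,"ry":0,"rz":-6.2,"tx":0,"ty":0,"tz":-25,"jaw":35},{"rx":0,"ry":0,"rz":-6.2,"tx":0,"ty":0,"tz":-25,"jaw":35},{"rx":0,"ry":0,"rz":-6.2,"tx":0,"ty":0,"tz":-20,"jaw":35},{"rx":0,"ry":0,"rz":-6.3,"tx":0,"ty":0,"tz":-5,"jaw":35}]' 25
python3 -m pendant '[{"rx":0,"ry":0,"rz":0,"tx":18,"ty":8,"tz":0,"jaw":35},{"rx":0,"ry":0,"rz":0,"tx":35,"ty":15,"tz":0,"jaw":35},{"rx":0,"ry":0,"rz":0,"tx":35,"ty":15,"tz":0,"jaw":35},{"rx":0,"ry":0,"rz":0,"tx":35,"ty":15,"tz":0,"jaw":35},{"rx":0,"ry":0,"rz":0,"tx":35,"ty":15,"tz":0,"jaw":35},{"rx":0,"ry":0,"rz":0,"tx":35,"ty":15,"tz":0,"jaw":35},{"rx":0,"ry":0,"rz":0,"tx":35,"ty":15,"tz":0,"jaw":35},{"rx":0,"ry":0,"rz":0,"tx":35,"ty":15,"tz":0,"jaw":35},{"rx":0,"ry":0,"rz":0,"tx":35,"ty":15,"tz":0,"jaw":35},{"rx":0,"ry":0,"rz":0,"tx":35,"ty":15,"tz":0,"jaw":35},{"rx":0,"ry":0,"rz":0,"tx":35,"ty":15,"tz":0,"jaw":35},{"rx":0,"ry":0,"rz":0,"tx":35,"ty":15,"tz":0,"jaw":35},{"rx":0,"ry":0,"rz":0,"tx":35,"ty":15,"tz":0,"jaw":35},{"rx":0,"ry":0,"rz":0,"tx":18.8,"ty":8.4,"tz":0,"jaw":35},{"rx":0,"ry":0,"rz":0,"tx":0,"ty":0,"tz":0,"jaw":35},{"rx":0,"ry":0,"rz":0,"tx":0,"ty":0,"tz":0,"jaw":35}]' 25
python3 - <<'E'
from h import *
go(.5582,.2391,.04,104.8)
for n in("scene","side","wrist"):
    W,img=cloud(n)
    cv2.imwrite(f"pics/{n}2.png",img[:,:,::-1]); np.save(f"{n}2.npy",W)
go(.5582,.2391,.04,104.8)
E
```

```text
time_s: 4.07
tool_pos: [0.4874, -0.2532, 0.1508]
tool_rot: [179.8, 0.2, 105.1]
force: [0.6, -1.0, -2.8]
grip_width: 0.046
time_s: 5.4
tool_pos: [0.5577, 0.2412, 0.1466]
tool_rot: [-179.9, -0.1, 105.0]
force: [0.7, -1.0, -2.5]
grip_width: 0.0461
t 5.4 pos [0.5577 0.2412 0.1466] rot [-1.7992e+02 -6.0000e-02  1.0502e+02] F [ 0.7 -1.  -2.5] jaw 46.1
 rz 0.22  THEN tx -2.1 ty -0.1 tz 106.6
t 5.55 pos [0.5589 0.2373 0.1468] rot [-1.7993e+02  8.0000e-02  1.0469e+02] F [-0.2 -0.1 -3.1] jaw 45.6
 rz -0.11  THEN tx 1.9 ty -0.2 tz 106.8
```

View pics/wrist2.png

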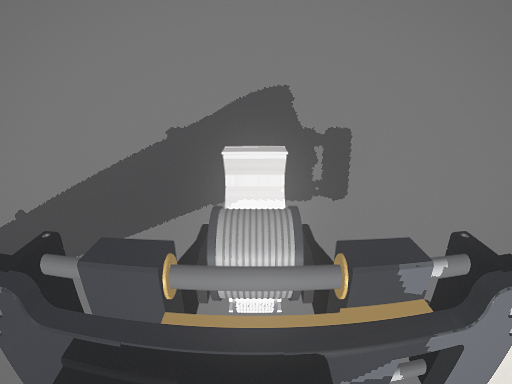

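View pics/side2.png

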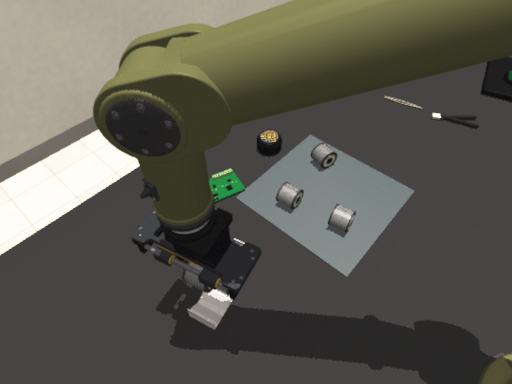

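View pics/scene2.png

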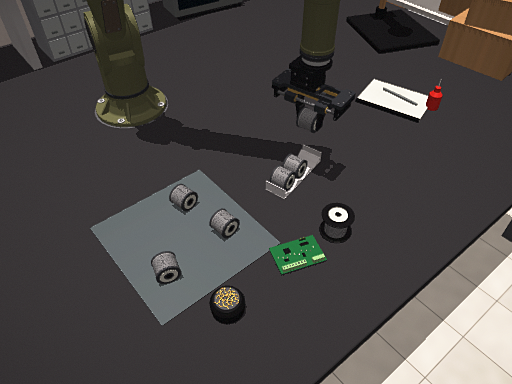

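```bash
python3 - <<'E'
from h import *
a=np.radians(14.8); ex=np.array([np.cos(a),np.sin(a)]); ey=np.array([-np.sin(a),np.cos(a)])
T=np.array([.5725,.185])
for n in("scene","side","wrist"):
    W=np.load(n+"2.npy")
    p=pick(W,(.558,.239),.036,.112,.19)
    if n=="wrist":
        p=p[np.abs((p[:,:2]-[.558,.239])@ex)<.0225]
    print(n,len(p))
    if len(p)>80:
        b=fitreel(p,(.558,.239),.148,a,True); print("held",b[0].round(4),np.degrees(b[0][2]).round(1),b[1].round(2),"tray xy mm",((b[0][:2]-T)@ex*1e3).round(1),((b[0][:2]-T)@ey*1e3).round(1))
    q=W.reshape(-1,3);q=q[np.isfinite(q[:,2])]; d=(q[:,:2]-T)@np.stack([ex,ey],1)
    m=(d[:,1]>.055)&(d[:,1]<.1)&(abs(d[:,0])<.04)&(q[:,2]<.05)
    ch=m&(q[:,2]>.024); 
    if ch.sum()>10: print(" cheek n",ch.sum(),"x",d[ch,0].min().round(4),d[ch,0].max().round(4),"y",np.median(d[ch,1]).round(4),np.polyfit(d[ch,0],d[ch,1],1).round(4))
    for lo in np.arange(.056,.096,.004):
        s=m&(d[:,1]>=lo)&(d[:,1]<lo+.004)&(abs(d[:,0])<.025)
        if s.sum()>5: print("   y %.3f z %.4f"%(lo+.002,np.median(q[s,2])),end="")
    print()
W=np.load("scene2.npy")
for k,g in {'e':T,'f':T-.056*ey}.items():
    p=pick(W,g,.03,.036,.09);b=fitreel(p,g,.0317,a,True);print(k,b[0].round(4),np.degrees(b[0][2]).round(1),((b[0][:2]-T)@ex*1e3).round(1),((b[0][:2]-T)@ey*1e3).round(1))
E
```

```text
scene 541
held [ 0.5605  0.242   0.2347 -0.0007] 13.4 1.59 tray xy mm 3.0 58.2
 cheek n 48 x -0.0264 0.031 y 0.0891 [0.0015 0.0893]
   y 0.058 z 0.0023   y 0.062 z 0.0028   y 0.066 z 0.0055   y 0.070 z 0.0066   y 0.074 z 0.0098   y 0.078 z 0.0124   y 0.082 z 0.0144   y 0.086 z 0.0184   y 0.090 z 0.0239
side 359
held [0.559  0.2374 0.2724 0.0006] 15.6 0.58 tray xy mm 0.3 54.1
 cheek n 72 x -0.0314 0.0273 y 0.0905 [0.0011 0.0903]
   y 0.058 z 0.0037   y 0.062 z 0.0037   y 0.066 z 0.0063   y 0.070 z 0.0089   y 0.074 z 0.0118   y 0.078 z 0.0145   y 0.082 z 0.0170   y 0.086 z 0.0179   y 0.090 z 0.0189   y 0.094 z 0.0004
wrist 6011
held [ 0.5578  0.2375  0.248  -0.0014] 14.2 0.44 tray xy mm -0.8 54.5
 cheek n 262 x -0.0291 0.0298 y 0.0914 [-0.0018  0.0913]
   y 0.058 z 0.0021   y 0.062 z 0.0022   y 0.066 z 0.0036   y 0.070 z 0.0068   y 0.074 z 0.0100   y 0.078 z 0.0127   y 0.082 z 0.0155   y 0.086 z 0.0164   y 0.090 z 0.0312   y 0.094 z 0.0050
e [ 0.5732  0.1863  0.2586 -0.0015] 14.8 1.0 1.0
f [ 0.5876  0.1322  0.255  -0.0016] 14.6 1.1 -54.9
```

```bash

python3 -m pendant '[{"rx":0,"ry":0,"rz":0,"tx":1.7,"ty":0,"tz":20,"jaw":35},{"rx":0,"ry":0,"rz":0,"tx":0,"ty":0,"tz":35,"jaw":35},{"rx":0,"ry":0,"rz":0,"tx":0,"ty":0,"tz":30,"jaw":35},{"rx":0,"ry":0,"rz":0,"tx":0,"ty":0,"tz":15,"jaw":35},{"rx":0,"ry":0,"rz":0,"tx":0,"ty":0,"tz":8,"jaw":35},{"rx":0,"ry":0,"rz":0,"tx":0,"ty":0,"tz":3,"jaw":35},{"rx":0,"ry":0,"rz":0,"tx":0,"ty":0,"tz":0,"jaw":35}]' 25
python3 -m pendant '[{"rx":0,"ry":0,"rz":0,"tx":0,"ty":0,"tz":2,"jaw":35},{"rx":0,"ry":0,"rz":0,"tx":0,"ty":0,"tz":0,"jaw":35}]' 25
python3 -c "
from h import *
print(env.get_obs()['force'])
W,i=cloud('wrist');cv2.imwrite('pics/w3.png',i[:,:,::-1])"
```

```text
time_s: 6.13
tool_pos: [0.5589, 0.2407, 0.037]
tool_rot: [180.0, -0.0, 104.8]
force: [-0.2, 0.4, -2.0]
grip_width: 0.0458
time_s: 6.3
tool_pos: [0.5593, 0.2414, 0.036]
tool_rot: [179.9, -0.0, 104.8]
force: [-0.6, -0.5, -2.9]
grip_width: 0.0458
[-0.62879553 -0.4747012  -2.93787197]
```

View pics/w3.png

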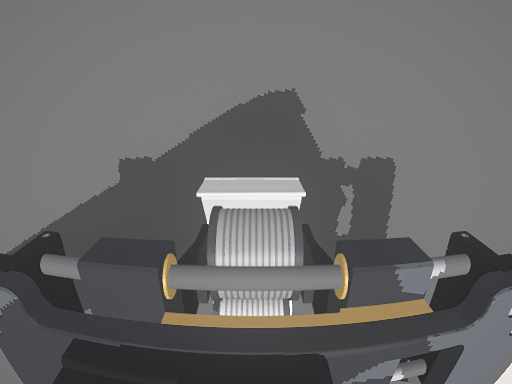

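```bash

python3 -m pendant '[{"rx":0,"ry":0,"rz":0,"tx":0,"ty":0,"tz":2,"jaw":35},{"rx":0,"ry":0,"rz":0,"tx":0,"ty":0,"tz":0,"jaw":35}]' 25
python3 -m pendant '[{"rx":0,"ry":0,"rz":0,"tx":0,"ty":0,"tz":1.5,"jaw":35},{"rx":0,"ry":0,"rz":0,"tx":0,"ty":0,"tz":0,"jaw":35}]' 25
```

```text
time_s: 6.52
tool_pos: [0.5585, 0.241, 0.0329]
tool_rot: [180.0, 0.0, 104.8]
force: [-0.3, -0.2, -3.2]
grip_width: 0.0456
time_s: 6.68
tool_pos: [0.5582, 0.2409, 0.0309]
tool_rot: [-180.0, 0.0, 104.8]
force: [0.7, 0.6, -1.9]
grip_width: 0.046
```

```bash

python3 -m pendant '[{"rx":0,"ry":0,"rz":0,"tx":0,"ty":0,"tz":1,"jaw":35},{"rx":0,"ry":0,"rz":0,"tx":0,"ty":0,"tz":0,"jaw":35}]' 25
```

```text
time_s: 6.85
tool_pos: [0.5583, 0.2409, 0.0304]
tool_rot: [-180.0, 0.0, 104.8]
force: [-1.6, -1.0, 0.8]
grip_width: 0.0459
```

```bash

python3 -m pendant '[{"rx":0,"ry":0,"rz":0,"tx":0,"ty":0,"tz":0.5,"jaw":50},{"rx":0,"ry":0,"rz":0,"tx":0,"ty":0,"tz":0,"jaw":55},{"rx":0,"ry":0,"rz":0,"tx":0,"ty":0,"tz":0,"jaw":70},{"rx":0,"ry":0,"rz":0,"tx":0,"ty":0,"tz":0,"jaw":75},{"rx":0,"ry":0,"rz":0,"tx":0,"ty":0,"tz":0,"jaw":75},{"rx":0,"ry":0,"rz":0,"tx":0,"ty":0,"tz":-10,"jaw":75},{"rx":0,"ry":0,"rz":0,"tx":0,"ty":0,"tz":-35,"jaw":87},{"rx":0,"ry":0,"rz":0,"tx":0,"ty":0,"tz":-40,"jaw":87},{"rx":0,"ry":0,"rz":0,"tx":0,"ty":0,"tz":-35,"jaw":87}]' 25
python3 - <<'E'
from h import *
a=np.radians(14.8); ex=np.array([np.cos(a),np.sin(a)]); ey=np.array([-np.sin(a),np.cos(a)])
T=np.array([.5725,.185])
go(.6126,-.0736,.15,96.7)
for n in("scene",):
    W,img=cloud(n)
    cv2.imwrite(f"pics/{n}4.png",img[120:220,220:370,::-1].repeat(5,0).repeat(5,1)) 
    for k,g in {'L':T+.056*ey,'e':T,'f':T-.056*ey}.items():
        p=pick(W,g,.03,.036,.066);b=fitreel(p,g,.0317,a,True);print(n,k,b[0].round(4),np.degrees(b[0][2]).round(1),((b[0][:2]-T)@ex*1e3).round(1),((b[0][:2]-T)@ey*1e3).round(1),len(p))
go(.6126,-.0736,.15,96.7)
E
```

```text
time_s: 7.6
tool_pos: [0.558, 0.2413, 0.1519]
tool_rot: [180.0, -0.0, 104.8]
force: [1.1, 0.3, 0.2]
grip_width: 0.0842
t 7.6 pos [0.558  0.2413 0.1519] rot [ 1.7999e+02 -2.0000e-02  1.0485e+02] F [1.1 0.3 0.2] jaw 84.2
 rz 8.15  THEN tx -319.1 ty 17.5 tz 1.9
scene L [ 0.5601  0.2406  0.2657 -0.0016] 15.2 2.3 56.9 254
scene e [ 0.5734  0.1861  0.2661 -0.0015] 15.2 1.2 0.9 274
scene f [ 0.5878  0.1318  0.2484 -0.0016] 14.2 1.2 -55.4 301
t 7.65 pos [0.5617 0.2437 0.1598] rot [ 1.7932e+02 -7.0000e-02  1.0485e+02] F [2.8 1.8 4.4] jaw 85.2
 rz 8.15  THEN tx -321.1 ty 13.5 tz 9.8
```

View pics/scene4.png

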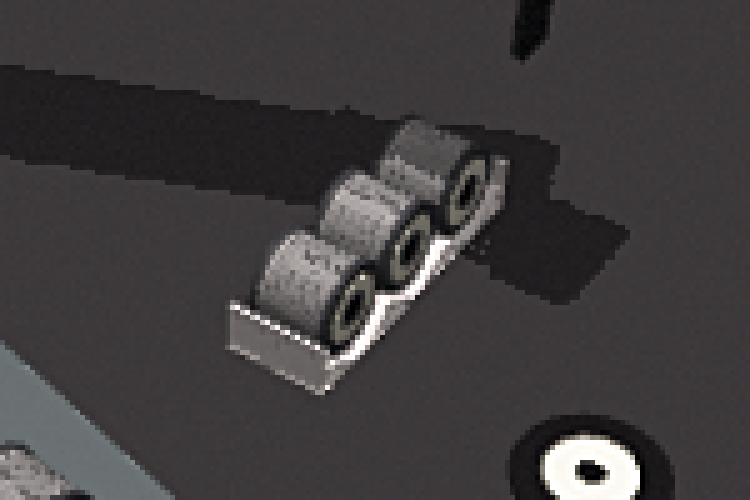

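```bash

python3 -m pendant '[{"rx":0,"ry":0,"rz":4.1,"tx":0,"ty":0,"tz":0,"jaw":87},{"rx":0,"ry":0,"rz":4.05,"tx":0,"ty":0,"tz":0,"jaw":87},{"rx":0,"ry":0,"rz":0,"tx":-20,"ty":1,"tz":0,"jaw":87},{"rx":0,"ry":0,"rz":0,"tx":-40,"ty":2.3,"tz":0,"jaw":87},{"rx":0,"ry":0,"rz":0,"tx":-40,"ty":2,"tz":0,"jaw":87},{"rx":0,"ry":0,"rz":0,"tx":-40,"ty":2,"tz":0,"jaw":87},{"rx":0,"ry":0,"rz":0,"tx":-40,"ty":2,"tz":0,"jaw":87},{"rx":0,"ry":0,"rz":0,"tx":-40,"ty":2,"tz":0,"jaw":87},{"rx":0,"ry":0,"rz":0,"tx":-40,"ty":2,"tz":0,"jaw":87},{"rx":0,"ry":0,"rz":0,"tx":-38.8,"ty":2,"tz":15,"jaw":87},{"rx":0,"ry":0,"rz":0,"tx":-20,"ty":2,"tz":15,"jaw":87},{"rx":0,"ry":0,"rz":0,"tx":0,"ty":0,"tz":0,"jaw":87},{"rx":0,"ry":0,"rz":0,"tx":0,"ty":0,"tz":0,"jaw":87}]' 25
python3 - <<'E'
from h import *
W,img=cloud("wrist")
go(.6126,-.0736,.027,96.7)
p=pick(W,(.6124,-.0736),.04)
b=fitreel(p,(.6124,-.0736),.029,np.radians(6.7),False);print(b[0].round(4),np.degrees(b[0][2]).round(1),b[1],len(p))
E
```

```text
time_s: 8.73
tool_pos: [0.6118, -0.0754, 0.1188]
tool_rot: [-179.9, -0.0, 96.5]
force: [-0.8, 0.8, 1.4]
grip_width: 0.0872
t 8.78 pos [ 0.6124 -0.073   0.1197] rot [ 1.800e+02 -7.000e-02  9.665e+01] F [-0.2 -0.1  0.2] jaw 87.1
 rz -0.05  THEN tx -0.6 ty 0.1 tz 92.7
[ 0.6121 -0.0716  0.1249] 7.2 135.30585466274263 7981
```

```bash

python3 -m pendant '[{"rx":0,"ry":0,"rz":0,"tx":0,"ty":0,"tz":20,"jaw":87},{"rx":0,"ry":0,"rz":0,"tx":0,"ty":0,"tz":35,"jaw":87},{"rx":0,"ry":0,"rz":0,"tx":0,"ty":0,"tz":28,"jaw":80},{"rx":0,"ry":0,"rz":0,"tx":0,"ty":0,"tz":9,"jaw":70},{"rx":0,"ry":0,"rz":0,"tx":0,"ty":0,"tz":0,"jaw":60},{"rx":0,"ry":0,"rz":0,"tx":0,"ty":0,"tz":0,"jaw":35},{"rx":0,"ry":0,"rz":0,"tx":0,"ty":0,"tz":0,"jaw":35},{"rx":0,"ry":0,"rz":0,"tx":0,"ty":0,"tz":0,"jaw":35},{"rx":0,"ry":0,"rz":0,"tx":0,"ty":0,"tz":0,"jaw":35},{"rx":0,"ry":0,"rz":0,"tx":0,"ty":0,"tz":0,"jaw":35},{"rx":0,"ry":0,"rz":0,"tx":0,"ty":0,"tz":0,"jaw":35}]' 25
python3 -c "
from h import *
go(.5650,.2135,.15,104.8)"
```

```text
time_s: 9.7
tool_pos: [0.613, -0.0738, 0.0291]
tool_rot: [179.9, 0.1, 96.6]
force: [-1.8, 0.4, 6.8]
grip_width: 0.046
t 9.7 pos [ 0.613  -0.0738  0.0291] rot [1.7994e+02 5.0000e-02 9.6650e+01] F [-1.8  0.4  6.8] jaw 46.0
 rz -8.15  THEN tx 290.1 ty 27.0 tz -120.9
```

```bash

python3 -m pendant '[{"rx":0,"ry":0,"rz":0,"tx":0,"ty":0,"tz":-20,"jaw":35},{"rx":0,"ry":0,"rz":-4.1,"tx":0,"ty":0,"tz":-36,"jaw":35},{"rx":0,"ry":0,"rz":-4.05,"tx":0,"ty":0,"tz":-35,"jaw":35},{"rx":0,"ry":0,"rz":0,"tx":20,"ty":2,"tz":-25,"jaw":35},{"rx":0,"ry":0,"rz":0,"tx":38,"ty":3.6,"tz":-5,"jaw":35},{"rx":0,"ry":0,"rz":0,"tx":38,"ty":3.6,"tz":0,"jaw":35},{"rx":0,"ry":0,"rz":0,"tx":38,"ty":3.6,"tz":0,"jaw":35},{"rx":0,"ry":0,"rz":0,"tx":38,"ty":3.6,"tz":0,"jaw":35},{"rx":0,"ry":0,"rz":0,"tx":38,"ty":3.6,"tz":0,"jaw":35},{"rx":0,"ry":0,"rz":0,"tx":38,"ty":3.6,"tz":0,"jaw":35},{"rx":0,"ry":0,"rz":0,"tx":24,"ty":2.3,"tz":0,"jaw":35},{"rx":0,"ry":0,"rz":0,"tx":12,"ty":1.1,"tz":0,"jaw":35},{"rx":0,"ry":0,"rz":0,"tx":5.5,"ty":0,"tz":0,"jaw":35},{"rx":0,"ry":0,"rz":0,"tx":0,"ty":0,"tz":0,"jaw":35},{"rx":0,"ry":0,"rz":0,"tx":0,"ty":0,"tz":0,"jaw":35}]' 25
cat >> h.py <<'E'
TA=np.radians(14.8); ex=np.array([np.cos(TA),np.sin(TA)]); ey=np.array([-np.sin(TA),np.cos(TA)]); T=np.array([.5725,.185])
def seat(n,W,k,ty,z,rad=.03,up=.005,zt=.03,cap=.0225):
    g=T+ty*ey; p=pick(W,g,rad,z+up,z+zt); p=p[np.abs((p[:,:2]-g)@ex)<cap]
    if len(p)<40: print(n,k,"few",len(p)); return
    b=fitreel(p,g,z,TA,True); d=b[0][:2]-T
    print(n,k,"x %.1f y %.1f z %.1f yaw %.1f res %.2f n %d"%(d@ex*1e3,d@ey*1e3,(z+b[0][3])*1e3,np.degrees(b[0][2]),b[1],len(p)))
E
python3 - <<'E'
from h import *
go(.5650,.2135,.075,104.8)
for n in("wrist","scene"):
    W,img=cloud(n)
    cv2.imwrite(f"pics/{n}5.png",img[:,:,::-1])
    seat(n,W,"held",.028,.15); seat(n,W,"held",.028,.15,up=.0,zt=.04,cap=.03)
    seat(n,W,"L",.056,.0317); seat(n,W,"e",0,.0317);seat(n,W,"f",-.056,.0317)
go(.5650,.2135,.075,104.8)
E
```

```text
time_s: 10.95
tool_pos: [0.5652, 0.2108, 0.1481]
tool_rot: [-180.0, 0.1, 104.7]
force: [-0.7, -0.0, -3.0]
grip_width: 0.0458
t 10.95 pos [0.5652 0.2108 0.1481] rot [-1.7996e+02  1.0000e-01  1.0469e+02] F [-0.7 -0.  -3. ] jaw 45.8
 rz -0.11  THEN tx 2.6 ty 0.5 tz 73.1
wrist held x 0.5 y 27.7 z 146.4 yaw 14.5 res 0.43 n 4868
wrist held x 0.0 y 27.3 z 146.9 yaw 14.5 res 0.58 n 6215
wrist L x -0.6 y 57.7 z 30.1 yaw 14.6 res 0.51 n 2812
wrist e x 1.4 y 1.3 z 30.6 yaw 14.7 res 0.35 n 491
wrist f few 0
scene held x 1.3 y 26.5 z 146.3 yaw 16.1 res 1.05 n 226
scene held x 0.8 y 27.0 z 146.9 yaw 17.4 res 1.31 n 294
scene L x 3.7 y 56.8 z 30.2 yaw 15.0 res 0.95 n 207
scene e x 1.6 y 0.8 z 29.9 yaw 15.1 res 1.08 n 232
scene f x 1.1 y -55.4 z 30.0 yaw 13.8 res 0.87 n 248
t 11.05 pos [0.5655 0.2102 0.1481] rot [-1.7997e+02  9.0000e-02  1.0460e+02] F [ 0.2  0.4 -3.3] jaw 45.7
 rz -0.2  THEN tx 3.3 ty 0.4 tz 73.1
```

View pics/wrist5.png

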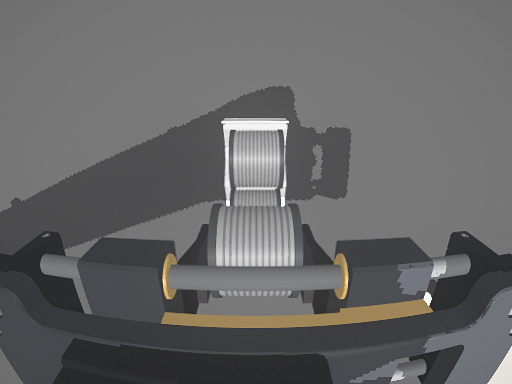

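View pics/scene5.png

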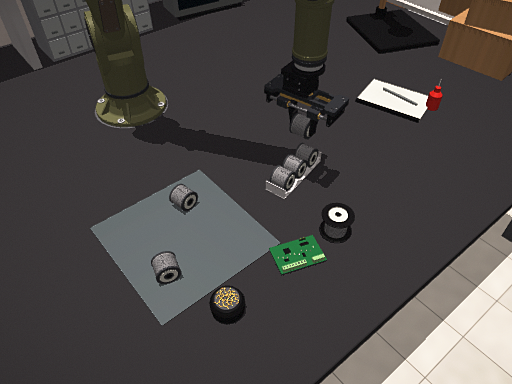

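```bash

python3 -m pendant '[{"rx":0,"ry":0,"rz":0,"tx":2.2,"ty":0,"tz":15,"jaw":35},{"rx":0,"ry":0,"rz":0,"tx":0,"ty":0,"tz":28,"jaw":35},{"rx":0,"ry":0,"rz":0,"tx":0,"ty":0,"tz":15,"jaw":35},{"rx":0,"ry":0,"rz":0,"tx":0,"ty":0,"tz":6,"jaw":35},{"rx":0,"ry":0,"rz":0,"tx":0,"ty":0,"tz":2,"jaw":35},{"rx":0,"ry":0,"rz":0,"tx":0,"ty":0,"tz":0,"jaw":35},{"rx":0,"ry":0,"rz":0,"tx":0,"ty":0,"tz":0,"jaw":35}]' 25
python3 -m pendant '[{"rx":0,"ry":0,"rz":0,"tx":0,"ty":0,"tz":2,"jaw":35},{"rx":0,"ry":0,"rz":0,"tx":0,"ty":0,"tz":0,"jaw":35}]' 25
python3 -m pendant '[{"rx":0,"ry":0,"rz":0,"tx":0,"ty":0,"tz":1.5,"jaw":35},{"rx":0,"ry":0,"rz":0,"tx":0,"ty":0,"tz":0,"jaw":35}]' 25
```

```text
time_s: 11.63
tool_pos: [0.565, 0.2151, 0.0837]
tool_rot: [179.9, -0.0, 104.8]
force: [-0.3, -0.2, -2.2]
grip_width: 0.0462
time_s: 11.8
tool_pos: [0.5645, 0.2153, 0.0813]
tool_rot: [179.9, 0.0, 104.8]
force: [0.1, -0.3, -2.4]
grip_width: 0.0459
time_s: 11.97
tool_pos: [0.5645, 0.2154, 0.0797]
tool_rot: [179.9, 0.0, 104.8]
force: [-0.3, -0.5, -0.2]
grip_width: 0.0458
```

```bash

python3 -m pendant '[{"rx":0,"ry":0,"rz":0,"tx":0,"ty":0,"tz":1,"jaw":35},{"rx":0,"ry":0,"rz":0,"tx":0,"ty":0,"tz":0,"jaw":35}]' 25
python3 - <<'E'
from h import *
go(.5650,.2138,.0774,104.8)
for n in("wrist","scene"):
    W,img=cloud(n)
    cv2.imwrite(f"pics/{n}6.png",img[:,:,::-1])
    seat(n,W,"held",.028,.078); seat(n,W,"held",.028,.078,up=.0,zt=.04,cap=.03)
    seat(n,W,"L",.056,.0317); seat(n,W,"e",0,.0317);seat(n,W,"f",-.056,.0317)
E
```

```text
time_s: 12.13
tool_pos: [0.5646, 0.2154, 0.0794]
tool_rot: [179.9, 0.0, 104.8]
force: [-1.0, -1.6, 5.3]
grip_width: 0.0457
t 12.13 pos [0.5646 0.2154 0.0794] rot [1.7992e+02 4.0000e-02 1.0481e+02] F [-1.  -1.6  5.3] jaw 45.7
 rz 0.01  THEN tx -1.6 ty -0.0 tz 2.0
wrist held x 0.9 y 32.2 z 77.7 yaw 14.7 res 0.41 n 4412
wrist held x 0.1 y 31.8 z 78.2 yaw 14.8 res 0.57 n 5177
wrist L x 1.9 y 57.1 z 30.3 yaw 14.5 res 0.42 n 3768
wrist e few 3
wrist f x 0.7 y -55.2 z 30.7 yaw 14.9 res 0.48 n 997
scene held x -0.4 y 32.0 z 77.6 yaw 14.2 res 1.14 n 229
scene held x 1.1 y 32.1 z 78.1 yaw 14.6 res 1.32 n 324
scene L few 15
scene e x -0.1 y 1.2 z 30.4 yaw 15.5 res 1.08 n 233
scene f x 1.3 y -55.3 z 30.0 yaw 15.0 res 0.86 n 252
```

```bash

python3 -m pendant '[{"rx":0,"ry":0,"rz":0,"tx":0,"ty":0,"tz":-3,"jaw":35},{"rx":0,"ry":0,"rz":0,"tx":-2.6,"ty":0,"tz":0,"jaw":35},{"rx":0,"ry":0,"rz":0,"tx":0,"ty":0,"tz":1,"jaw":35},{"rx":0,"ry":0,"rz":0,"tx":0,"ty":0,"tz":2,"jaw":35},{"rx":0,"ry":0,"rz":0,"tx":0,"ty":0,"tz":0,"jaw":35},{"rx":0,"ry":0,"rz":0,"tx":0,"ty":0,"tz":0,"jaw":35}]' 25
python3 -m pendant '[{"rx":0,"ry":0,"rz":0,"tx":0,"ty":0,"tz":1,"jaw":35},{"rx":0,"ry":0,"rz":0,"tx":0,"ty":0,"tz":0,"jaw":35}]' 25
python3 - <<'E'
from h import *
for n in("wrist","scene"):
    W,img=cloud(n)
    cv2.imwrite(f"pics/{n}7.png",img[:,:,::-1])
    seat(n,W,"held",.028,.078); seat(n,W,"held",.028,.078,up=.0,zt=.04,cap=.03)
    seat(n,W,"L",.056,.0317); seat(n,W,"e",0,.0317);seat(n,W,"f",-.056,.0317)
go(.5650,.2138,.0774,104.8)
E
```

```text
time_s: 12.73
tool_pos: [0.5647, 0.2124, 0.078]
tool_rot: [-180.0, 0.0, 104.8]
force: [-0.1, -0.2, 0.5]
grip_width: 0.0461
time_s: 12.9
tool_pos: [0.5648, 0.2125, 0.0778]
tool_rot: [-180.0, 0.1, 104.8]
force: [-1.7, -2.3, 5.7]
grip_width: 0.0458
wrist held x -0.6 y 29.4 z 76.2 yaw 14.4 res 0.43 n 4854
wrist held x 0.1 y 29.0 z 76.6 yaw 14.7 res 0.54 n 5985
wrist L x -1.2 y 57.3 z 30.2 yaw 13.9 res 0.47 n 4108
wrist e few 0
wrist f x -0.7 y -55.1 z 30.5 yaw 14.2 res 0.50 n 1037
scene held x 1.6 y 29.3 z 76.2 yaw 15.4 res 1.13 n 221
scene held x 0.5 y 29.7 z 76.8 yaw 15.7 res 1.36 n 305
scene L few 4
scene e x -1.3 y 1.3 z 29.9 yaw 14.7 res 1.06 n 235
scene f x 0.2 y -55.2 z 29.9 yaw 13.7 res 0.93 n 245
t 13.0 pos [0.5648 0.2125 0.0779] rot [1.800e+02 5.000e-02 1.048e+02] F [-1.9 -2.   5.6] jaw 45.9
 rz 0.0  THEN tx 1.2 ty 0.5 tz 0.5
```

View pics/scene7.png

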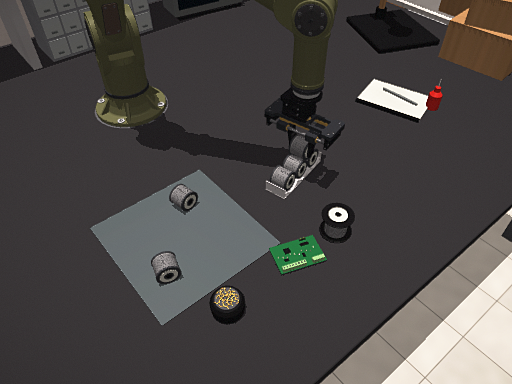

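```bash

python3 -m pendant '[{"rx":0,"ry":0,"rz":0,"tx":0,"ty":0,"tz":-0.5,"jaw":50},{"rx":0,"ry":0,"rz":0,"tx":0,"ty":0,"tz":0,"jaw":55},{"rx":0,"ry":0,"rz":0,"tx":0,"ty":0,"tz":0,"jaw":70},{"rx":0,"ry":0,"rz":0,"tx":0,"ty":0,"tz":0,"jaw":75},{"rx":0,"ry":0,"rz":0,"tx":0,"ty":0,"tz":0,"jaw":75},{"rx":0,"ry":0,"rz":0,"tx":0,"ty":0,"tz":-10,"jaw":75},{"rx":0,"ry":0,"rz":0,"tx":0,"ty":0,"tz":-35,"jaw":87},{"rx":0,"ry":0,"rz":0,"tx":0,"ty":0,"tz":-30,"jaw":87}]' 25
python3 - <<'E'
from h import *
for n in("scene",):
    W,img=cloud(n)
    cv2.imwrite(f"pics/{n}8.png",img[100:220,220:370,::-1].repeat(5,0).repeat(5,1)) 
    seat(n,W,"2L",.028,.078,zt=.031)
    seat(n,W,"L",.056,.0317); seat(n,W,"e",0,.0317);seat(n,W,"f",-.056,.0317)
go(.4802,-.1027,.15,100.8)
E
```

```text
time_s: 13.67
tool_pos: [0.5638, 0.2126, 0.1532]
tool_rot: [-179.9, -0.0, 104.8]
force: [1.4, 0.5, 1.3]
grip_width: 0.081
scene 2L x 2.4 y 28.9 z 76.5 yaw 14.6 res 1.04 n 229
scene L few 7
scene e x 1.7 y 1.1 z 30.0 yaw 14.9 res 1.12 n 233
scene f x -0.8 y -54.9 z 30.2 yaw 14.6 res 1.02 n 249
t 13.72 pos [0.5675 0.2147 0.1606] rot [ 1.7948e+02 -4.0000e-02  1.0484e+02] F [2.7 2.4 4.8] jaw 83.3
 rz 4.04  THEN tx -295.5 ty -145.3 tz 10.6
```

View pics/scene8.png

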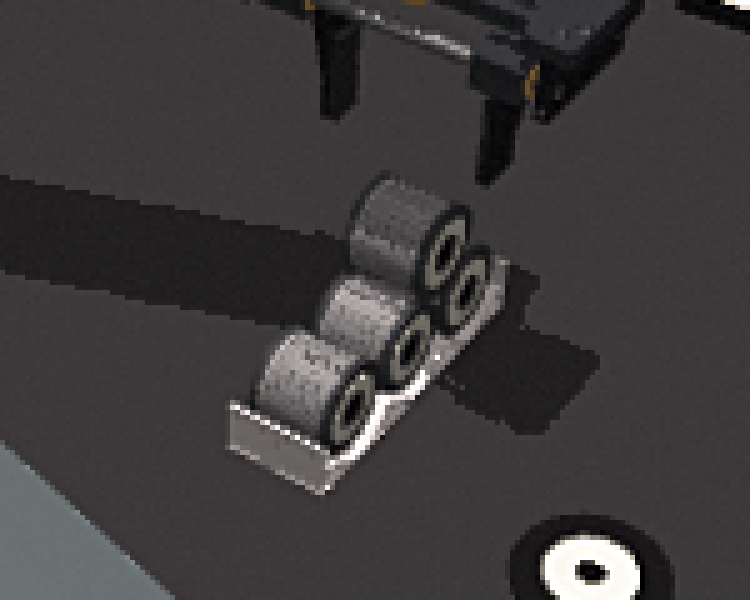

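```bash

python3 -m pendant '[{"rx":0,"ry":0,"rz":4,"tx":0,"ty":0,"tz":0,"jaw":87},{"rx":0,"ry":0,"rz":0,"tx":-16,"ty":-8,"tz":0,"jaw":87},{"rx":0,"ry":0,"rz":0,"tx":-34,"ty":-16.4,"tz":0,"jaw":87},{"rx":0,"ry":0,"rz":0,"tx":-34,"ty":-16.4,"tz":0,"jaw":87},{"rx":0,"ry":0,"rz":0,"tx":-34,"ty":-16.4,"tz":0,"jaw":87},{"rx":0,"ry":0,"rz":0,"tx":-34,"ty":-16.4,"tz":0,"jaw":87},{"rx":0,"ry":0,"rz":0,"tx":-34,"ty":-16.4,"tz":0,"jaw":87},{"rx":0,"ry":0,"rz":0,"tx":-34,"ty":-16.4,"tz":0,"jaw":87},{"rx":0,"ry":0,"rz":0,"tx":-34,"ty":-16.4,"tz":15,"jaw":87},{"rx":0,"ry":0,"rz":0,"tx":-26,"ty":-12.7,"tz":20,"jaw":87},{"rx":0,"ry":0,"rz":0,"tx":-13.8,"ty":-6.4,"tz":0,"jaw":87},{"rx":0,"ry":0,"rz":0,"tx":0,"ty":0,"tz":0,"jaw":87},{"rx":0,"ry":0,"rz":0,"tx":0,"ty":0,"tz":0,"jaw":87},{"rx":0,"ry":0,"rz":0,"tx":0,"ty":0,"tz":0,"jaw":87}]' 25
python3 - <<'E'
from h import *
W,img=cloud("wrist")
go(.4805,-.1027,.0275,100.8)
p=pick(W,(.4805,-.1027),.04,.02,.064)
b=fitreel(p,(.4805,-.1027),.029,np.radians(10.8),False);print(b[0].round(4),np.degrees(b[0][2]).round(1),b[1],len(p))
E
```

```text
time_s: 14.88
tool_pos: [0.4813, -0.1012, 0.1184]
tool_rot: [179.9, 0.0, 100.9]
force: [-0.2, 0.3, 0.4]
grip_width: 0.0874
t 14.93 pos [ 0.4814 -0.1009  0.1184] rot [1.7990e+02 1.0000e-02 1.0095e+02] F [ 0.4  0.8 -0.1] jaw 86.8
 rz 0.15  THEN tx -1.6 ty -1.2 tz 90.9
[ 0.4802 -0.1024  0.186 ] 10.7 1.0236240422748824 3569
```

```bash

python3 -m pendant '[{"rx":0,"ry":0,"rz":0,"tx":-1.2,"ty":-1,"tz":20,"jaw":87},{"rx":0,"ry":0,"rz":0,"tx":0,"ty":0,"tz":35,"jaw":87},{"rx":0,"ry":0,"rz":0,"tx":0,"ty":0,"tz":28,"jaw":80},{"rx":0,"ry":0,"rz":0,"tx":0,"ty":0,"tz":8,"jaw":70},{"rx":0,"ry":0,"rz":0,"tx":0,"ty":0,"tz":0,"jaw":60},{"rx":0,"ry":0,"rz":0,"tx":0,"ty":0,"tz":0,"jaw":35},{"rx":0,"ry":0,"rz":0,"tx":0,"ty":0,"tz":0,"jaw":35},{"rx":0,"ry":0,"rz":0,"tx":0,"ty":0,"tz":0,"jaw":35},{"rx":0,"ry":0,"rz":0,"tx":0,"ty":0,"tz":0,"jaw":35},{"rx":0,"ry":0,"rz":0,"tx":0,"ty":0,"tz":0,"jaw":35},{"rx":0,"ry":0,"rz":0,"tx":0,"ty":0,"tz":0,"jaw":35},{"rx":0,"ry":0,"rz":0,"tx":0,"ty":0,"tz":0,"jaw":35}]' 25
python3 -c "
from h import *
go(.5791,.1584,.15,104.8)"
```

```text
time_s: 15.93
tool_pos: [0.4806, -0.1042, 0.0278]
tool_rot: [179.9, 0.1, 100.8]
force: [-1.8, -0.7, 6.9]
grip_width: 0.046
t 15.93 pos [ 0.4806 -0.1042  0.0278] rot [1.799e+02 8.000e-02 1.008e+02] F [-1.8 -0.7  6.9] jaw 46.0
 rz -4.0  THEN tx 228.7 ty 162.3 tz -122.2
```

```bash

python3 -m pendant '[{"rx":0,"ry":0,"rz":0,"tx":0,"ty":0,"tz":-20,"jaw":35},{"rx":0,"ry":0,"rz":-4,"tx":0,"ty":0,"tz":-36,"jaw":35},{"rx":0,"ry":0,"rz":0,"tx":0,"ty":0,"tz":-36,"jaw":35},{"rx":0,"ry":0,"rz":0,"tx":15,"ty":10.8,"tz":-25,"jaw":35},{"rx":0,"ry":0,"rz":0,"tx":30.5,"ty":21.6,"tz":-5,"jaw":35},{"rx":0,"ry":0,"rz":0,"tx":30.5,"ty":21.6,"tz":0,"jaw":35},{"rx":0,"ry":0,"rz":0,"tx":30.5,"ty":21.6,"tz":0,"jaw":35},{"rx":0,"ry":0,"rz":0,"tx":30.5,"ty":21.6,"tz":0,"jaw":35},{"rx":0,"ry":0,"rz":0,"tx":30.5,"ty":21.6,"tz":0,"jaw":35},{"rx":0,"ry":0,"rz":0,"tx":30.5,"ty":21.6,"tz":0,"jaw":35},{"rx":0,"ry":0,"rz":0,"tx":18.3,"ty":13,"tz":0,"jaw":35},{"rx":0,"ry":0,"rz":0,"tx":10,"ty":7,"tz":0,"jaw":35},{"rx":0,"ry":0,"rz":0,"tx":2.4,"ty":1.9,"tz":0,"jaw":35},{"rx":0,"ry":0,"rz":0,"tx":0,"ty":0,"tz":0,"jaw":35},{"rx":0,"ry":0,"rz":0,"tx":0,"ty":0,"tz":0,"jaw":35},{"rx":0,"ry":0,"rz":0,"tx":0,"ty":0,"tz":0,"jaw":35},{"rx":0,"ry":0,"rz":0,"tx":0,"ty":0,"tz":0,"jaw":35}]' 25
python3 - <<'E'
from h import *
go(.5791,.1584,.0779,104.8)
for n in("wrist","scene"):
    W,img=cloud(n)
    cv2.imwrite(f"pics/{n}9.png",img[:,:,::-1])
    seat(n,W,"held",-.028,.15,zt=.029); seat(n,W,"held",-.028,.15,up=.0,zt=.029,cap=.03)
    seat(n,W,"2L",.028,.078,zt=.031)
    seat(n,W,"e",0,.0317);seat(n,W,"f",-.056,.0317)
go(.5791,.1584,.0779,104.8)
E
```

```text
time_s: 17.35
tool_pos: [0.5781, 0.1564, 0.1485]
tool_rot: [-180.0, 0.1, 104.6]
force: [-0.1, 0.0, -2.8]
grip_width: 0.0459
t 17.35 pos [0.5781 0.1564 0.1485] rot [-1.7997e+02  8.0000e-02  1.0465e+02] F [-0.1  0.  -2.8] jaw 45.9
 rz -0.15  THEN tx 1.6 ty 1.5 tz 70.6
wrist held x 0.5 y -26.8 z 148.0 yaw 14.8 res 0.43 n 4975
wrist held x 0.4 y -26.9 z 148.1 yaw 14.7 res 0.47 n 5758
wrist 2L x -0.2 y 29.4 z 76.4 yaw 14.8 res 0.41 n 4526
wrist e x 0.4 y 2.5 z 30.4 yaw 14.8 res 0.38 n 972
wrist f x 1.4 y -55.0 z 31.1 yaw 15.2 res 0.34 n 414
scene held x -0.8 y -27.0 z 148.1 yaw 14.9 res 0.98 n 243
scene held x -0.0 y -26.6 z 148.4 yaw 15.2 res 1.12 n 306
scene 2L x -1.4 y 29.6 z 75.8 yaw 15.3 res 0.95 n 78
scene e x 3.1 y 0.6 z 30.3 yaw 13.5 res 1.08 n 232
scene f x -1.0 y -55.2 z 30.1 yaw 14.8 res 1.01 n 248
t 17.45 pos [0.5781 0.1572 0.1486] rot [-1.800e+02  6.000e-02  1.047e+02] F [ 0.   0.2 -2.7] jaw 45.6
 rz -0.1  THEN tx 0.9 ty 1.3 tz 70.7
```

View pics/wrist9.png

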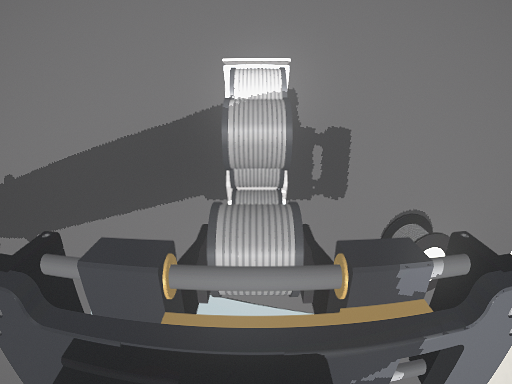

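```bash

python3 -m pendant '[{"rx":0,"ry":0,"rz":0,"tx":-0.6,"ty":0.5,"tz":15,"jaw":35},{"rx":0,"ry":0,"rz":0,"tx":0,"ty":0,"tz":20,"jaw":35},{"rx":0,"ry":0,"rz":0,"tx":0,"ty":0,"tz":10,"jaw":35},{"rx":0,"ry":0,"rz":0,"tx":0,"ty":0,"tz":2,"jaw":35},{"rx":0,"ry":0,"rz":0,"tx":0,"ty":0,"tz":0,"jaw":35},{"rx":0,"ry":0,"rz":0,"tx":0,"ty":0,"tz":0,"jaw":35},{"rx":0,"ry":0,"rz":0,"tx":0,"ty":0,"tz":0,"jaw":35}]' 25
python3 - <<'E'
from h import *
for n in("wrist",):
    W,img=cloud(n)
    seat(n,W,"held",-.028,.102,zt=.029); seat(n,W,"held",-.028,.102,up=.0,zt=.029,cap=.03)
    seat(n,W,"2L",.028,.078,zt=.031)
    seat(n,W,"e",0,.0317);seat(n,W,"f",-.056,.0317)
go(.5791,.1584,.0772,104.8)
E
```

```text
time_s: 18.03
tool_pos: [0.5794, 0.1586, 0.1027]
tool_rot: [179.9, 0.0, 104.8]
force: [-0.2, -0.2, -2.8]
grip_width: 0.0459
wrist held x 0.9 y -25.1 z 102.2 yaw 14.6 res 0.43 n 4839
wrist held x -0.5 y -25.1 z 102.2 yaw 14.5 res 0.48 n 5379
wrist 2L x 0.5 y 29.3 z 76.4 yaw 14.8 res 0.47 n 7678
wrist e x 0.8 y 2.6 z 30.5 yaw 14.9 res 0.35 n 983
wrist f few 0
t 18.08 pos [0.5794 0.1586 0.1027] rot [1.7989e+02 1.0000e-02 1.0481e+02] F [-0.5 -0.5 -3. ] jaw 45.7
 rz 0.01  THEN tx -0.1 ty -0.3 tz 25.5
```

```bash

python3 -m pendant '[{"rx":0,"ry":0,"rz":0,"tx":-1.9,"ty":0,"tz":0,"jaw":35},{"rx":0,"ry":0,"rz":0,"tx":0,"ty":0,"tz":10,"jaw":35},{"rx":0,"ry":0,"rz":0,"tx":0,"ty":0,"tz":9,"jaw":35},{"rx":0,"ry":0,"rz":0,"tx":0,"ty":0,"tz":3,"jaw":35},{"rx":0,"ry":0,"rz":0,"tx":0,"ty":0,"tz":0,"jaw":35},{"rx":0,"ry":0,"rz":0,"tx":0,"ty":0,"tz":0,"jaw":35}]' 25
python3 -m pendant '[{"rx":0,"ry":0,"rz":0,"tx":0,"ty":0,"tz":1.5,"jaw":35},{"rx":0,"ry":0,"rz":0,"tx":0,"ty":0,"tz":0,"jaw":35}]' 25
python3 -m pendant '[{"rx":0,"ry":0,"rz":0,"tx":0,"ty":0,"tz":1,"jaw":35},{"rx":0,"ry":0,"rz":0,"tx":0,"ty":0,"tz":0,"jaw":35}]' 25
```

```text
time_s: 18.58
tool_pos: [0.5788, 0.1564, 0.0789]
tool_rot: [-179.9, -0.0, 104.8]
force: [-0.1, -0.2, -3.4]
grip_width: 0.0456
time_s: 18.75
tool_pos: [0.5792, 0.1565, 0.078]
tool_rot: [-180.0, 0.0, 104.8]
force: [-0.6, -0.2, -3.0]
grip_width: 0.0457
time_s: 18.92
tool_pos: [0.5793, 0.1565, 0.0771]
tool_rot: [180.0, 0.0, 104.8]
force: [0.2, -0.2, -2.6]
grip_width: 0.0461
```

```bash

python3 -m pendant '[{"rx":0,"ry":0,"rz":0,"tx":0,"ty":0,"tz":1,"jaw":35},{"rx":0,"ry":0,"rz":0,"tx":0,"ty":0,"tz":0,"jaw":35}]' 25
python3 - <<'E'
from h import *
for n in("wrist",):
    W,img=cloud(n)
    seat(n,W,"held",-.028,.078,zt=.029); seat(n,W,"held",-.028,.078,up=.0,zt=.029,cap=.03)
    seat(n,W,"2L",.028,.078,zt=.031)
    seat(n,W,"e",0,.0317);seat(n,W,"f",-.056,.0317)
E
```

```text
time_s: 19.08
tool_pos: [0.5794, 0.1567, 0.0768]
tool_rot: [180.0, 0.0, 104.8]
force: [-2.1, 0.2, 1.9]
grip_width: 0.0459
wrist held x -0.3 y -26.9 z 76.3 yaw 14.5 res 0.43 n 5025
wrist held x -0.2 y -26.9 z 76.4 yaw 14.6 res 0.47 n 5792
wrist 2L x -0.6 y 29.5 z 76.3 yaw 14.7 res 0.45 n 10332
wrist e x 2.2 y 11.4 z 35.5 yaw 14.4 res 0.36 n 233
wrist f few 0
```

```bash

python3 -m pendant '[{"rx":0,"ry":0,"rz":0,"tx":0,"ty":0,"tz":0.4,"jaw":50},{"rx":0,"ry":0,"rz":0,"tx":0,"ty":0,"tz":0,"jaw":55},{"rx":0,"ry":0,"rz":0,"tx":0,"ty":0,"tz":0,"jaw":70},{"rx":0,"ry":0,"rz":0,"tx":0,"ty":0,"tz":0,"jaw":75},{"rx":0,"ry":0,"rz":0,"tx":0,"ty":0,"tz":0,"jaw":75},{"rx":0,"ry":0,"rz":0,"tx":0,"ty":0,"tz":-10,"jaw":75},{"rx":0,"ry":0,"rz":0,"tx":0,"ty":0,"tz":-35,"jaw":87},{"rx":0,"ry":0,"rz":0,"tx":0,"ty":0,"tz":-30,"jaw":87}]' 25
python3 - <<'E'
from h import *
W,img=cloud("scene")
cv2.imwrite(f"pics/scene10.png",img[100:220,220:370,::-1].repeat(5,0).repeat(5,1)) 
seat("scene",W,"2L",.028,.078,zt=.031);seat("scene",W,"2R",-.028,.078,zt=.031)
go(.6325,-.2438,.15,74.9)
E
```

```text
time_s: 19.8
tool_pos: [0.5784, 0.1564, 0.1514]
tool_rot: [-179.9, -0.0, 104.8]
force: [1.0, -0.6, 1.1]
grip_width: 0.081
scene 2L x 1.3 y 28.6 z 75.9 yaw 14.8 res 1.00 n 177
scene 2R x -0.9 y -27.2 z 76.2 yaw 15.0 res 0.96 n 247
t 19.85 pos [0.5823 0.1581 0.1587] rot [1.7948e+02 2.0000e-02 1.0484e+02] F [2.5 1.8 4.5] jaw 83.6
 rz 29.94  THEN tx -375.0 ty 153.2 tz 8.7
```

View pics/scene10.png

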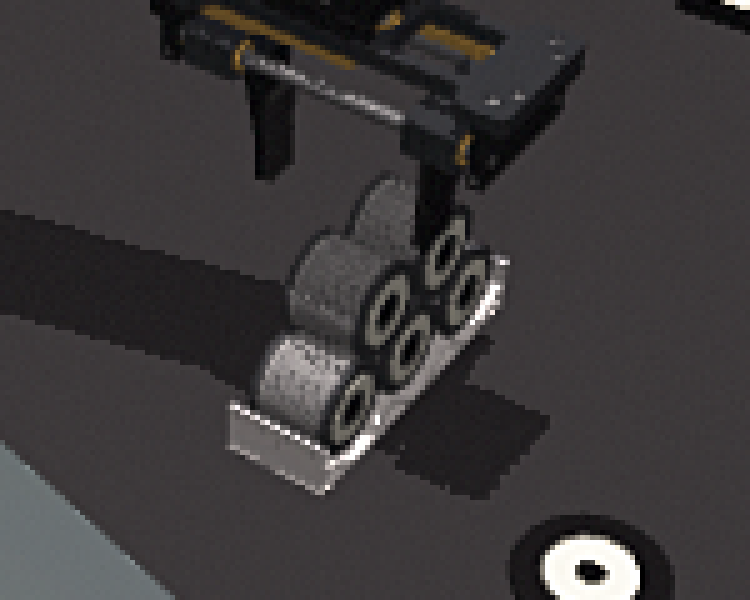

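```bash

python3 -m pendant '[{"rx":0,"ry":0,"rz":6,"tx":0,"ty":0,"tz":0,"jaw":87},{"rx":0,"ry":0,"rz":6,"tx":0,"ty":0,"tz":0,"jaw":87},{"rx":0,"ry":0,"rz":6,"tx":0,"ty":0,"tz":0,"jaw":87},{"rx":0,"ry":0,"rz":6,"tx":0,"ty":0,"tz":0,"jaw":87},{"rx":0,"ry":0,"rz":5.9,"tx":0,"ty":0,"tz":0,"jaw":87},{"rx":0,"ry":0,"rz":0,"tx":-18,"ty":7.4,"tz":0,"jaw":87},{"rx":0,"ry":0,"rz":0,"tx":-35.5,"ty":14.8,"tz":0,"jaw":87},{"rx":0,"ry":0,"rz":0,"tx":-35.5,"ty":14.8,"tz":0,"jaw":87},{"rx":0,"ry":0,"rz":0,"tx":-35.5,"ty":14.8,"tz":0,"jaw":87},{"rx":0,"ry":0,"rz":0,"tx":-35.5,"ty":14.8,"tz":0,"jaw":87},{"rx":0,"ry":0,"rz":0,"tx":-35.5,"ty":14.8,"tz":0,"jaw":87},{"rx":0,"ry":0,"rz":0,"tx":-35.5,"ty":14.8,"tz":0,"jaw":87},{"rx":0,"ry":0,"rz":0,"tx":-35.5,"ty":14.8,"tz":0,"jaw":87},{"rx":0,"ry":0,"rz":0,"tx":-35.5,"ty":14.8,"tz":15,"jaw":87},{"rx":0,"ry":0,"rz":0,"tx":-35.5,"ty":14.8,"tz":15,"jaw":87},{"rx":0,"ry":0,"rz":0,"tx":-21,"ty":8.9,"tz":0,"jaw":87},{"rx":0,"ry":0,"rz":0,"tx":-14.2,"ty":6.2,"tz":0,"jaw":87},{"rx":0,"ry":0,"rz":0,"tx":0,"ty":0,"tz":0,"jaw":87},{"rx":0,"ry":0,"rz":0,"tx":0,"ty":0,"tz":0,"jaw":87},{"rx":0,"ry":0,"rz":0,"tx":0,"ty":0,"tz":0,"jaw":87}]' 25
python3 - <<'E'
from h import *
W,img=cloud("wrist")
p=pick(W,(.6325,-.2438),.04,.02,.064)
b=fitreel(p,(.6325,-.2438),.029,np.radians(-15.1),False);print(b[0].round(4),np.degrees(b[0][2]).round(1),b[1],len(p))
go(b[0][0],b[0][1],.0275,74.9)
W,img=cloud("side"); seat("side",W,"2L",.028,.078);seat("side",W,"2R",-.028,.078)
cv2.imwrite("pics/side11.png",img[200:340,150:300,::-1].repeat(4,0).repeat(4,1))
E
```

```text
time_s: 21.52
tool_pos: [0.6334, -0.2406, 0.1216]
tool_rot: [179.9, -0.1, 75.1]
force: [0.7, 0.6, -0.2]
grip_width: 0.087
[ 0.6326 -0.243  -0.2653] -15.2 1.00738058474106 3484
t 21.57 pos [ 0.6334 -0.2403  0.1216] rot [ 1.7994e+02 -9.0000e-02  7.5150e+01] F [0.1 0.7 0.4] jaw 87.0
 rz 0.25  THEN tx -2.8 ty -0.1 tz 94.1
side 2L x -1.2 y 28.0 z 77.5 yaw 15.2 res 0.64 n 572
side 2R x 0.4 y -28.0 z 77.7 yaw 15.0 res 0.69 n 506
```

View pics/side11.png

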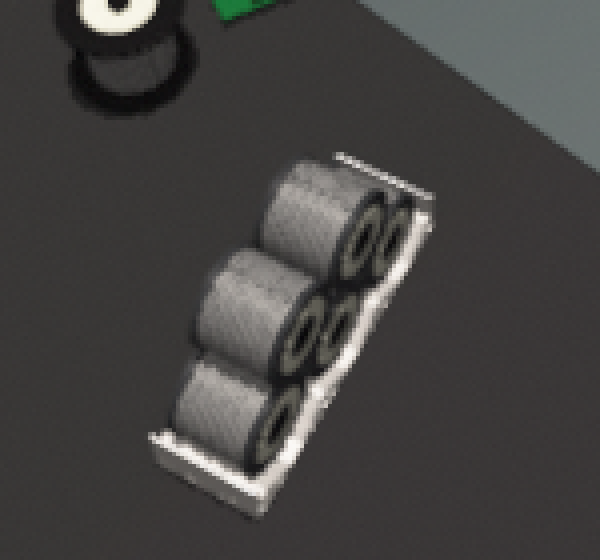

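```bash

python3 -m pendant '[{"rx":0,"ry":0,"rz":0,"tx":-1.3,"ty":0,"tz":20,"jaw":87},{"rx":0,"ry":0,"rz":0,"tx":0,"ty":0,"tz":35,"jaw":87},{"rx":0,"ry":0,"rz":0,"tx":0,"ty":0,"tz":28,"jaw":80},{"rx":0,"ry":0,"rz":0,"tx":0,"ty":0,"tz":11,"jaw":80},{"rx":0,"ry":0,"rz":0,"tx":0,"ty":0,"tz":0,"jaw":80}]' 25
python3 -c "
from h import *
go(.6326,-.2433,.0275,74.9)"
```

```text
time_s: 22.03
tool_pos: [0.63, -0.2429, 0.0236]
tool_rot: [-179.7, -0.1, 75.0]
force: [0.1, -0.2, -0.1]
grip_width: 0.0813
t 22.03 pos [ 0.63   -0.2429  0.0236] rot [-1.7966e+02 -6.0000e-02  7.5040e+01] F [ 0.1 -0.2 -0.1] jaw 81.3
 rz 0.14  THEN tx 0.3 ty 2.6 tz -3.9
```

```bash

python3 -m pendant '[{"rx":0,"ry":0,"rz":0,"tx":0,"ty":0,"tz":0,"jaw":60},{"rx":0,"ry":0,"rz":0,"tx":0,"ty":0,"tz":0,"jaw":35},{"rx":0,"ry":0,"rz":0,"tx":0,"ty":0,"tz":0,"jaw":35},{"rx":0,"ry":0,"rz":0,"tx":0,"ty":0,"tz":0,"jaw":35},{"rx":0,"ry":0,"rz":0,"tx":0,"ty":0,"tz":0,"jaw":35},{"rx":0,"ry":0,"rz":0,"tx":0,"ty":0,"tz":0,"jaw":35},{"rx":0,"ry":0,"rz":0,"tx":0,"ty":0,"tz":0,"jaw":35},{"rx":0,"ry":0,"rz":0,"tx":0,"ty":0,"tz":0,"jaw":35}]' 25
python3 -c "
from h import *
go(.5721,.1846,.195,104.8)"
```

```text
time_s: 22.7
tool_pos: [0.6322, -0.2454, 0.0273]
tool_rot: [180.0, 0.0, 74.9]
force: [-1.5, 0.7, 4.7]
grip_width: 0.0458
t 22.7 pos [ 0.6322 -0.2454  0.0273] rot [1.7998e+02 2.0000e-02 7.4900e+01] F [-1.5  0.7  4.7] jaw 45.8
 rz -29.9  THEN tx 431.1 ty 51.7 tz -167.7
```

```bash

python3 -m pendant '[{"rx":0,"ry":0,"rz":0,"tx":0,"ty":0,"tz":-20,"jaw":35},{"rx":0,"ry":0,"rz":-6,"tx":0,"ty":0,"tz":-35,"jaw":35},{"rx":0,"ry":0,"rz":-6,"tx":0,"ty":0,"tz":-35,"jaw":35},{"rx":0,"ry":0,"rz":-6,"tx":0,"ty":0,"tz":-35,"jaw":35},{"rx":0,"ry":0,"rz":-6,"tx":0,"ty":0,"tz":-30,"jaw":35},{"rx":0,"ry":0,"rz":-5.9,"tx":0,"ty":0,"tz":-13,"jaw":35}]' 25
python3 -m pendant '[{"rx":0,"ry":0,"rz":0,"tx":18,"ty":2,"tz":0,"jaw":35},{"rx":0,"ry":0,"rz":0,"tx":37,"ty":4.5,"tz":0,"jaw":35},{"rx":0,"ry":0,"rz":0,"tx":37,"ty":4.5,"tz":0,"jaw":35},{"rx":0,"ry":0,"rz":0,"tx":37,"ty":4.5,"tz":0,"jaw":35},{"rx":0,"ry":0,"rz":0,"tx":37,"ty":4.5,"tz":0,"jaw":35},{"rx":0,"ry":0,"rz":0,"tx":37,"ty":4.5,"tz":0,"jaw":35},{"rx":0,"ry":0,"rz":0,"tx":37,"ty":4.5,"tz":0,"jaw":35},{"rx":0,"ry":0,"rz":0,"tx":37,"ty":4.5,"tz":0,"jaw":35},{"rx":0,"ry":0,"rz":0,"tx":37,"ty":4.5,"tz":0,"jaw":35},{"rx":0,"ry":0,"rz":0,"tx":37,"ty":4.5,"tz":0,"jaw":35},{"rx":0,"ry":0,"rz":0,"tx":37,"ty":4.5,"tz":0,"jaw":35},{"rx":0,"ry":0,"rz":0,"tx":24,"ty":3,"tz":0,"jaw":35},{"rx":0,"ry":0,"rz":0,"tx":12,"ty":1.5,"tz":0,"jaw":35},{"rx":0,"ry":0,"rz":0,"tx":5,"ty":0.2,"tz":10,"jaw":35},{"rx":0,"ry":0,"rz":0,"tx":0,"ty":0,"tz":20,"jaw":35},{"rx":0,"ry":0,"rz":0,"tx":0,"ty":0,"tz":5,"jaw":35},{"rx":0,"ry":0,"rz":0,"tx":0,"ty":0,"tz":0,"jaw":35},{"rx":0,"ry":0,"rz":0,"tx":0,"ty":0,"tz":0,"jaw":35},{"rx":0,"ry":0,"rz":0,"tx":0,"ty":0,"tz":0,"jaw":35},{"rx":0,"ry":0,"rz":0,"tx":0,"ty":0,"tz":0,"jaw":35}]' 25
python3 -m pendant '[{"rx":0,"ry":0,"rz":0,"tx":0,"ty":0,"tz":0,"jaw":35},{"rx":0,"ry":0,"rz":0,"tx":0,"ty":0,"tz":0,"jaw":35},{"rx":0,"ry":0,"rz":0,"tx":0,"ty":0,"tz":0,"jaw":35}]' 25
python3 - <<'E'
from h import *
go(.5721,.1846,.1235,104.8)
for n in("wrist","scene"):
    W,img=cloud(n)
    cv2.imwrite(f"pics/{n}12.png",img[:,:,::-1])
    seat(n,W,"held",0,.162,zt=.029); seat(n,W,"held",0,.162,up=.0,zt=.029,cap=.03)
    seat(n,W,"2L",.028,.078,zt=.029); seat(n,W,"2R",-.028,.078,zt=.029)
go(.5721,.1846,.1235,104.8)
E
```

```text
time_s: 23.2
tool_pos: [0.6338, -0.2455, 0.1993]
tool_rot: [179.7, 0.2, 105.1]
force: [0.4, 0.5, -2.8]
grip_width: 0.0455
time_s: 24.87
tool_pos: [0.5732, 0.1822, 0.1605]
tool_rot: [179.9, 0.0, 104.7]
force: [-0.5, -1.2, -2.0]
grip_width: 0.0459
time_s: 25.12
tool_pos: [0.5727, 0.1827, 0.16]
tool_rot: [180.0, 0.0, 104.8]
force: [0.2, -0.1, -2.2]
grip_width: 0.0456
t 25.12 pos [0.5727 0.1827 0.16  ] rot [1.7996e+02 1.0000e-02 1.0480e+02] F [ 0.2 -0.1 -2.2] jaw 45.6
 rz 0.0  THEN tx 1.9 ty -0.1 tz 36.5
wrist held x -0.5 y 0.1 z 160.2 yaw 14.6 res 0.43 n 5155
wrist held x -0.3 y -0.0 z 160.2 yaw 14.7 res 0.48 n 6015
wrist 2L x 0.8 y 29.7 z 76.2 yaw 14.8 res 0.45 n 3748
wrist 2R few 0
scene held x 1.5 y -0.0 z 160.1 yaw 15.1 res 0.86 n 234
scene held x 0.7 y 0.2 z 160.2 yaw 15.0 res 0.91 n 291
scene 2L x 2.2 y 29.1 z 76.3 yaw 15.6 res 1.06 n 192
scene 2R x 2.0 y -27.1 z 76.4 yaw 15.8 res 1.01 n 250
t 25.22 pos [0.5725 0.1828 0.1598] rot [1.7998e+02 1.0000e-02 1.0481e+02] F [-0.7  0.5 -3. ] jaw 45.4
 rz 0.01  THEN tx 1.9 ty 0.1 tz 36.3
```

View pics/wrist12.png

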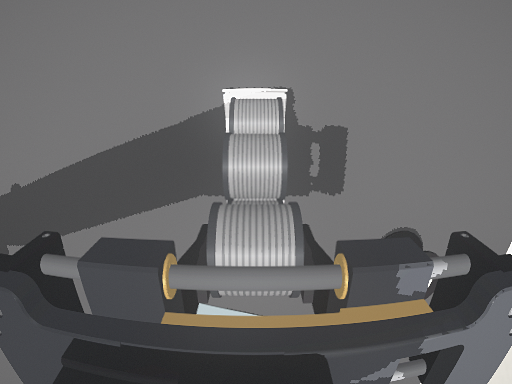

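```bash

python3 -m pendant '[{"rx":0,"ry":0,"rz":0,"tx":1,"ty":0,"tz":10,"jaw":35},{"rx":0,"ry":0,"rz":0,"tx":0,"ty":0,"tz":14,"jaw":35},{"rx":0,"ry":0,"rz":0,"tx":0,"ty":0,"tz":7,"jaw":35},{"rx":0,"ry":0,"rz":0,"tx":0,"ty":0,"tz":2,"jaw":35},{"rx":0,"ry":0,"rz":0,"tx":0,"ty":0,"tz":0,"jaw":35},{"rx":0,"ry":0,"rz":0,"tx":0,"ty":0,"tz":0,"jaw":35},{"rx":0,"ry":0,"rz":0,"tx":0,"ty":0,"tz":0,"jaw":35}]' 25
python3 - <<'E'
from h import *
for n in("wrist","scene"):
    W,img=cloud(n)
    seat(n,W,"held",0,.129,zt=.029); seat(n,W,"held",0,.129,up=.0,zt=.029,cap=.03)
    seat(n,W,"2L",.028,.078,zt=.029); seat(n,W,"2R",-.028,.078,zt=.029)
go(.5721,.1846,.1235,104.8)
E
```

```text
time_s: 25.8
tool_pos: [0.5725, 0.1839, 0.127]
tool_rot: [180.0, -0.0, 104.8]
force: [-0.1, -0.4, -2.1]
grip_width: 0.0458
wrist held x 0.7 y 1.3 z 127.1 yaw 14.7 res 0.42 n 5025
wrist held x -0.3 y 1.2 z 127.2 yaw 14.6 res 0.48 n 5792
wrist 2L x 0.4 y 29.3 z 76.3 yaw 14.7 res 0.44 n 4251
wrist 2R few 0
scene held x 1.7 y 1.0 z 127.2 yaw 15.1 res 1.06 n 233
scene held x 1.2 y 1.1 z 127.3 yaw 15.5 res 1.14 n 288
scene 2L few 22
scene 2R x -1.5 y -27.0 z 76.3 yaw 14.8 res 0.96 n 251
t 25.9 pos [0.5726 0.1839 0.1271] rot [1.7994e+02 1.0000e-02 1.0481e+02] F [ 0.4 -0.1 -3. ] jaw 46.1
 rz 0.01  THEN tx 0.8 ty -0.3 tz 3.6
```

Aligned; about 4.9 mm to go.

```bash

python3 -m pendant '[{"rx":0,"ry":0,"rz":0,"tx":0,"ty":0,"tz":2,"jaw":35},{"rx":0,"ry":0,"rz":0,"tx":0,"ty":0,"tz":1.5,"jaw":35},{"rx":0,"ry":0,"rz":0,"tx":0,"ty":0,"tz":0,"jaw":35},{"rx":0,"ry":0,"rz":0,"tx":0,"ty":0,"tz":0,"jaw":35}]' 25
python3 -m pendant '[{"rx":0,"ry":0,"rz":0,"tx":0,"ty":0,"tz":1,"jaw":35},{"rx":0,"ry":0,"rz":0,"tx":0,"ty":0,"tz":0,"jaw":35}]' 25
python3 -m pendant '[{"rx":0,"ry":0,"rz":0,"tx":0,"ty":0,"tz":0.6,"jaw":35},{"rx":0,"ry":0,"rz":0,"tx":0,"ty":0,"tz":0,"jaw":35}]' 25
```

```text
time_s: 26.23
tool_pos: [0.5721, 0.1836, 0.123]
tool_rot: [-180.0, 0.0, 104.8]
force: [0.3, 0.0, -2.0]
grip_width: 0.0457
time_s: 26.4
tool_pos: [0.5723, 0.1839, 0.1223]
tool_rot: [180.0, 0.0, 104.8]
force: [0.9, -0.1, -1.6]
grip_width: 0.0462
time_s: 26.57
tool_pos: [0.5724, 0.1839, 0.1222]
tool_rot: [180.0, 0.0, 104.8]
force: [-1.1, -0.7, 2.6]
grip_width: 0.046
```

Seated (weight taken). Release gently, lift, back away toward the robot.

```bash

python3 -m pendant '[{"rx":0,"ry":0,"rz":0,"tx":0,"ty":0,"tz":0,"jaw":50},{"rx":0,"ry":0,"rz":0,"tx":0,"ty":0,"tz":0,"jaw":55},{"rx":0,"ry":0,"rz":0,"tx":0,"ty":0,"tz":0,"jaw":70},{"rx":0,"ry":0,"rz":0,"tx":0,"ty":0,"tz":0,"jaw":75},{"rx":0,"ry":0,"rz":0,"tx":0,"ty":0,"tz":0,"jaw":75},{"rx":0,"ry":0,"rz":0,"tx":0,"ty":0,"tz":-10,"jaw":75},{"rx":0,"ry":0,"rz":0,"tx":0,"ty":0,"tz":-30,"jaw":87},{"rx":0,"ry":0,"rz":0,"tx":0,"ty":0,"tz":-35,"jaw":87},{"rx":0,"ry":0,"rz":0,"tx":0,"ty":0,"tz":-25,"jaw":87},{"rx":0,"ry":0,"rz":0,"tx":-20,"ty":0,"tz":0,"jaw":87},{"rx":0,"ry":0,"rz":0,"tx":-38,"ty":0,"tz":0,"jaw":87},{"rx":0,"ry":0,"rz":0,"tx":-38,"ty":0,"tz":0,"jaw":87},{"rx":0,"ry":0,"rz":0,"tx":-38,"ty":0,"tz":0,"jaw":87},{"rx":0,"ry":0,"rz":0,"tx":-38,"ty":0,"tz":0,"jaw":87},{"rx":0,"ry":0,"rz":0,"tx":-38,"ty":0,"tz":0,"jaw":87},{"rx":0,"ry":0,"rz":0,"tx":-38,"ty":0,"tz":0,"jaw":87},{"rx":0,"ry":0,"rz":0,"tx":-20,"ty":0,"tz":0,"jaw":87},{"rx":0,"ry":0,"rz":0,"tx":0,"ty":0,"tz":0,"jaw":87},{"rx":0,"ry":0,"rz":0,"tx":0,"ty":0,"tz":0,"jaw":87},{"rx":0,"ry":0,"rz":0,"tx":0,"ty":0,"tz":0,"jaw":87}]' 25
python3 - <<'E'
from h import *
for n in("scene","side"):
    W,img=cloud(n); np.save(n+"13.npy",W)
    cv2.imwrite(f"pics/{n}13.png",img[:,:,::-1])
    c=img[80:220,220:370] if n=="scene" else img[200:340,150:300]
    cv2.imwrite(f"pics/{n}13c.png",c[:,:,::-1].repeat(4,0).repeat(4,1))
    for k,y,z in(("top",0,.124),("2L",.028,.078),("2R",-.028,.078),("L",.056,.0317),("e",0,.0317),("f",-.056,.0317)): seat(n,W,k,y,z,up=0.0,zt=.031,cap=.035)
E
```

```text
time_s: 28.23
tool_pos: [0.6406, -0.0738, 0.2221]
tool_rot: [180.0, -0.1, 104.9]
force: [-1.0, 0.8, -0.5]
grip_width: 0.0868
scene top x 1.2 y 0.9 z 122.3 yaw 15.0 res 0.77 n 339
scene 2L x 1.2 y 29.7 z 78.1 yaw 13.2 res 0.65 n 66
scene 2R x 1.3 y -27.0 z 76.3 yaw 14.7 res 0.88 n 330
scene L x 2.0 y 52.1 z 32.9 yaw 12.9 res 0.56 n 56
scene e x 0.9 y 2.5 z 42.0 yaw 15.1 res 0.45 n 68
scene f x 1.5 y -54.8 z 30.3 yaw 14.9 res 1.06 n 339
side top x -1.2 y -0.0 z 123.9 yaw 14.7 res 0.55 n 714
side 2L x -1.4 y 27.8 z 77.8 yaw 14.6 res 0.58 n 587
side 2R x -1.4 y -26.1 z 79.0 yaw 13.9 res 0.31 n 142
side L x -0.2 y 55.7 z 31.7 yaw 15.0 res 0.61 n 551
side e x -1.3 y 1.6 z 36.0 yaw 15.0 res 0.35 n 87
side f x -1.3 y -54.0 z 33.2 yaw 14.6 res 0.36 n 114
```

View pics/scene13c.png

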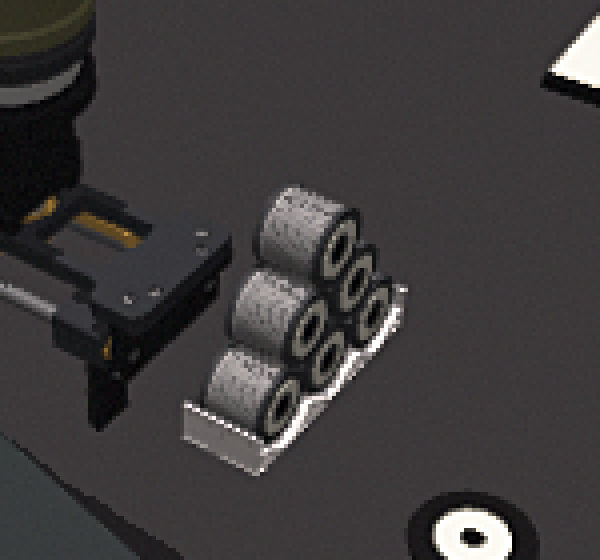

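View pics/side13c.png

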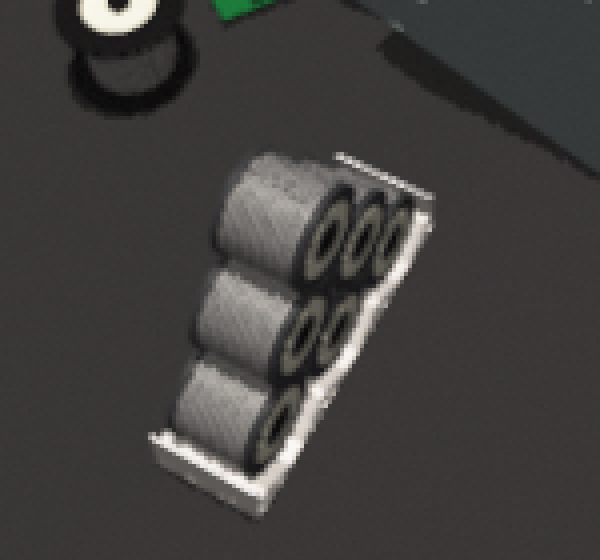

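View pics/scene13.png

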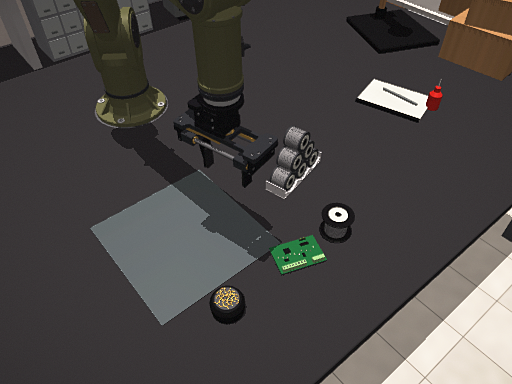

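```bash
python3 -c "
from cell import env
print(env.sign_off(), env.get_obs()['time_s'])"
```

```text
the job is handed in; nothing more can be done
the job is handed in; nothing more can be done
```

All four loose reels are now in the tray: one completes the bottom row, two sit in its gaps, and one is on top. I handed the job in at about 28.3 s of the 72 s allowed.

- **Placing:** I gripped each reel by its end faces. I set each one down until the wrist force showed the stack taking its weight, then released it. One correction was needed: the left reel of the second layer first touched its neighbour about 3 mm off, so I raised it, shifted it and set it down again.
- **Seats:** In the final side view the top reel is at y 0.0, height 123.9 mm. The left second-layer reel is at y 27.8, height 77.8 mm, and the new bottom reel is at y 55.7, height 31.7 mm. These match the seats to about 0.3 mm. The right second-layer reel was mostly hidden in that view; before the top went on, the side camera put it at y −28.0, height 77.7 mm.
- **Ends in line:** All six reels lie along the troughs. Their ends are in line within about 1.2 mm, the new bottom reel standing out by about 1 mm.
- **Bystanders:** The circuit board, big reel and tip cleaner looked in the same place in the final scene picture as in the first. I compared these by eye rather than measuring them. The arm stands clear of everything.
- **Disagreements:** The two fixed cameras differ by about 1–2.5 mm in absolute position, which is near the stated calibration. Final fits of reels that were mostly hidden, such as the middle bottom reel (height 36–42 mm), are unreliable, so I judged those by the pictures.

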